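# Clear the strut offcuts off the cutting bed

### The job

The three sawn offcuts of strut channel on the cutting bed belong in the scrap tray at its left end: swing the length stop up out of the way and sweep all three into the tray with the bench brush; their edges are sharp, so keep the fingers off them. Then put the brush back where it lay, standing on its bristles, and swing the stop fully down again for the next cut. Leave the pliers and the tape measure where they are.

Things in the scene. Friction and masses are not known exactly. Their poses are not given: they have to be found in the camera images.
- cutting_bed: Steel sawing bed fixed on the bench: 320 mm long (its y, pointing left to the tray), 115 mm deep (its x, pointing away from the robot). Origin: centre of the underside; the flat top is 52 mm above. Lip at x = -57.5 mm (6 thick outwards, 10 high over the top), fence face at x = +57.5 mm (20 thick, 24 high over the top). Ends (y = +-160) are open. The 182 mm tall bench vice stands close in front.
- scrap_tray: Open sheet-steel tray against the bed's left (+y) end, fixed; 140 (x) by 115 (y) mm, axes as the bed's. Origin: centre of the underside. Walls 2.5 mm thick, floor 3 mm. The wall next to the bed is 36 mm high (16 mm below the bed top: things pushed off the bed's end fall in), the other three are 65 mm high.
- stop_pivot (a point): On the hinge axis of the length stop, 34 mm above the bed top and 4 mm behind the fence's face. Axes as the bed's; the hinge axis is y. The stop's clamp block and pivot ears sit on the fence, 44 mm wide in y, from 4 mm in front of the fence's face backwards, up to 44 mm above the bed top.
- stop_arm (a joint): Angle of the stop's arm, rad: 0 = fully down on its end stop, level across the bed, blocking the way; grows as the free end swings up and back; limit 2.2. Light pivot: let go below 1.0 it drops to 0 by its weight, from 1.2 to 1.9 it stays put, above 2.1 it falls back to 2.2; 1.5 N at the free end lifts it. Bar 14 mm thick (y), 104 mm long; down, it spans 20 mm above to 26 mm below the pivot.
- stop_tab (a point): Grip point near the free end of the stop's arm, in the middle of its 14 mm thickness (along y): 90 mm out from the pivot (towards the front lip) and 10 mm above it when the arm is down, 10 mm below the arm's upper edge. Turns with the arm; its axes are the bed's when the arm is down. The arm's foot, the part below the bar, lies 40 to 100 mm out from the pivot.
- offcut_1_center (a point): Centre of the shortest offcut: slotted strut channel 60 mm long (its x), 41 mm wide (y), 21 mm high, slotted side up, 0.07 to 0.14 kg. At the start all three lie apart on the bed, on the stop's right (-y) side.
- offcut_2_center (a point): Centre of the middle offcut: the same channel, 68 mm long (x), 41 wide (y), 21 high.
- offcut_3_center (a point): Centre of the longest offcut: the same channel, 76 mm long (x), 41 wide (y), 21 high.
- brush_grip (a point): Grip point of the bench brush (standing on its bristles on the bench): middle of its wooden bow handle, a bar 88 mm long (x), 22 mm wide (y), from 70 to 90 mm above the bristle ends; this point is 78 mm above them. Under it, centred: a block 92 x 36 mm, 34 to 54 mm above the bristle ends, and the stiff bristle pack, 84 mm long (x), 26 mm wide (y). The same both ways round. 0.2 kg.
- pliers: Slip-joint pliers, 58 x 200 (y) x 13 mm, flat on the bench; a bystander. Origin: centre of the underside.
- tape_measure: Tape measure, 36 x 73 (y) x 64 mm, standing on the bench in front of the bed's right end; a bystander. Origin: centre of the underside.

How it is judged:
By the outcome, as a careful person would: the job done as asked, in the order asked, and still so for the second after the job is handed in, with the robot touching nothing.
It also fails if it takes over 72 s, if anything falls off the work surface, if the arm or the gripper's body presses on something with over 40 N, if the wrist force passes 120 N, or if a joint passes its speed limit or range.

### The arm

A 6-joint arm with a two-finger parallel gripper is mounted at the origin on a cart in front of the work surface, level with it; the furniture and walls round the work are solid. World frame = base frame: x ahead of the robot, y to its left, z up, the work surface at z = 0. Lengths are in m, angles in degrees, forces in N, time in s.
With the tool pointing down it reaches from about 0.3 to 0.75 m from the base axis. Payload 8.5 kg.
Tool frame: the origin (TCP) lies midway between the tips of the shut fingers; the grasp point (between the pads) lies 19 mm behind it; y points along the fingers, z is the direction in which the jaws open and shut, and the axes are right-handed (so a half turn about y gives the same grasp; the last joint's range is limited). The gripper opens to 85 mm and grips with 20 to 120 N. Pads are 22 mm wide; open, the fingers measure 114 mm over their backs; the gripper's body (76 mm by 85 mm) begins 54 mm behind the grasp point. The pads swing forward as they close: fully open they stand 13 mm farther back than shut.
Start: joints at [55.388, 21.807, 74.336, -0, 83.858, -12.336], TCP at [0.208, 0.509, 0.231] pointing down, gripper open.
Joint ranges: [-178.18, 178.18], [-50.72, 133.34], [12.68, 142.11], [-81.47, 261.47], [9.98, 163.14], [-165.26, 165.26]. Speed limits (degrees/s): [136.94, 136.94, 180, 180, 180, 180].

### API

Orientations are given as a 3x3 rotation matrix whose columns are the frame's x, y, z axes.
In Python, from rig import status, imaging, job gives the robot as it stands. The module is installed in compiled form; this text tells all that it offers.
- The arm moves only by the tool jog_arm, never from a script. Its argument "rows" is a list of rows, each an object of numbers: "hand": the opening, from 0 (shut) to 1 (fully open); "dx", "dy", "dz": the shift along the tool's x, y, z in cm; "ax", "ay", "az": the turn, a rotation vector about the tool's x, y, z in degrees. In form: [{"hand": .., "dx": .., "dy": .., "dz": .., "ax": .., "ay": .., "az": ..}, ...]. A call has exactly 5 rows; each row shifts and turns the commanded pose from where the row before left it, along the tool's axes as they then stand; what a row does not reach is not made up. A row lasts 1/12 s, in which the tool goes at most 41.7 mm and 7.16 degrees, less where a joint would pass 70% of its speed; a pose out of reach is approached as far as the arm can. A call is refused whole if a number of a shift passes 4.17 or a number of a turn 7.16, either way. A call with a gripper value outside its range is refused whole. The fingers move at their own pace and stop on an object; "newtons" is the grip in N (left out, the last holds). Time passes only in rows, so rows that do not move let the fingers close, or fill a call up. It gives the time, the measured TCP pose, the force and the opening at its end, in the units of the state.
- status.observe(): the state, without advancing time (a new reading comes with each control period).
- imaging.get_image(name): name is "side" or "top" or "wrist"; returns the picture (400x640x3 uint8, red, green, blue); there is no depth.
- imaging.camera_model(name): a dict with "K" (3x3 intrinsics, pixels), "position" and "rotation" of the camera in the world; the wrist camera has in their place "tool_from_camera" (4x4, takes a point from camera to tool coordinates, whose origin is the TCP and whose axes are the tool frame's). Camera axes: x right, y down, z forward; pixel columns grow to the right and rows downward; lengths in m; the calibration is good to about 2 mm. A picture is of the moment at which its call begins: read the wrist's pose just before it. camera_model takes no time and is no camera call.
- job.close_job(): hands the job in, once; it reports no verdict.
The state is a dict: "time_s": time; "q": joint angles; "qvel": joint speeds; "joint_efforts": joint torques, N m; "position": TCP position; "tool_rot": TCP orientation; "ft_force": force on the tool from outside, world axes, zero at the start; "wrist_torque": the same for the moment, N m; "grip_width": finger opening in m.
Only numpy, scipy, OpenCV 4.12 (cv2) and the standard library are available. Lean on these libraries where they do the work, as an engineer would, in place of code of your own. Each camera call takes 0.05 s, during which the arm holds its last target.

## Working session

There is one attempt and no reset: what is moved stays moved. The work goes in short steps, Python scripts to look and compute and a tool call to move; the robot and the scene stay as the last step left them, time stands still between calls to the robot, and variables do not carry over. Pictures are saved under pics/ and viewed, and the job is handed in when it is done.

Besides the shell and the picture viewer there is one more tool, called after ">>>" as name([rows], argument=value, ...), one row to a line, values as JSON. jog_arm: Moves the arm, as the interface text tells. Its arguments: {"type":"object","properties":{"rows":{"type":"array"},"newtons":{"type":"number"}},"required":["rows"]}

```bash
mkdir -p pics; python3 - <<'E'
from rig import status, imaging
import cv2
s=status.observe()
for k,v in s.items(): print(k,v)
for n in ["side","top","wrist"]:
    im=imaging.get_image(n); cv2.imwrite(f"pics/{n}0.png",im[:,:,::-1])
    m=imaging.camera_model(n); print(n,m)
E
```

```text
time_s 0.0
q [ 5.53873564e+01  2.18415207e+01  7.43841767e+01  4.69234663e-04
  8.38564813e+01 -1.23353468e+01]
qvel [ 0.05888694 -0.03853577  0.01410921  0.03163566  0.01641486  0.10593148]
joint_efforts [ 1.51475178e-03 -4.48461699e+01 -2.31274420e+01 -6.80338098e-05
  4.80103932e-03 -4.60803756e-05]
position [0.20833259 0.5087134  0.23071019]
tool_rot [[ 9.25359540e-01 -8.21414292e-04  3.79089762e-01]
 [-3.79090522e-01 -1.17581081e-03  9.25358846e-01]
 [-3.14365142e-04 -9.99998971e-01 -1.39943812e-03]]
ft_force [ 0.68647701  0.406805   -0.72429873]
wrist_torque [ 0.00173565  0.03528602 -0.02719456]
grip_width 0.08522780364316455
side {'K': array([[405.65933005,   0.        , 317.87597843],
       [  0.        , 405.65933005, 196.35485717],
       [  0.        ,   0.        ,   1.        ]]), 'position': array([0.16890159, 0.45417536, 0.70239904]), 'rotation': array([[-8.22428791e-01, -3.67043912e-01,  4.34614370e-01],
       [-5.68867968e-01,  5.30182308e-01, -6.28725660e-01],
       [ 3.45076316e-04, -7.64320278e-01, -6.44836719e-01]])}
top {'K': array([[518.49496652,   0.       
[... 168 characters left out ...]
1.04328166]), 'rotation': array([[-0.00825782, -0.98757095,  0.15695676],
       [-0.99989591,  0.01001198,  0.01038874],
       [-0.01183107, -0.15685463, -0.98755083]])}
wrist {'K': array([[286.70992617,   0.        , 314.77073967],
       [  0.        , 286.70992617, 195.70152161],
       [  0.        ,   0.        ,   1.        ]]), 'tool_from_camera': array([[ 3.36254916e-04,  9.54784505e-01,  2.97298562e-01,
        -7.62631791e-02],
       [-1.25223430e-04, -2.97298537e-01,  9.54784564e-01,
        -1.42988179e-01],
       [ 9.99999936e-01, -3.58279749e-04,  1.95932962e-05,
        -1.33033289e-04],
       [ 0.00000000e+00,  0.00000000e+00,  0.00000000e+00,
         1.00000000e+00]])}
```

View pics/side0.png

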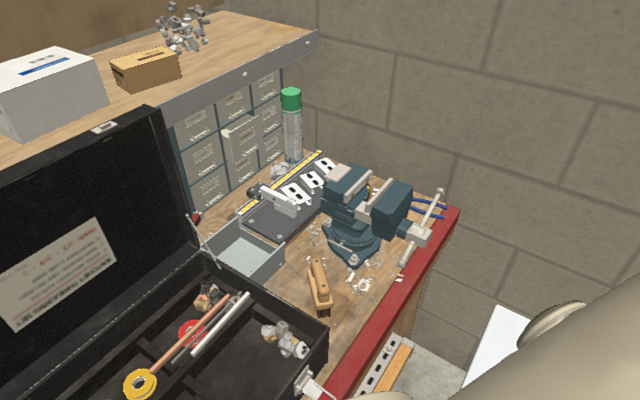

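View pics/top0.png

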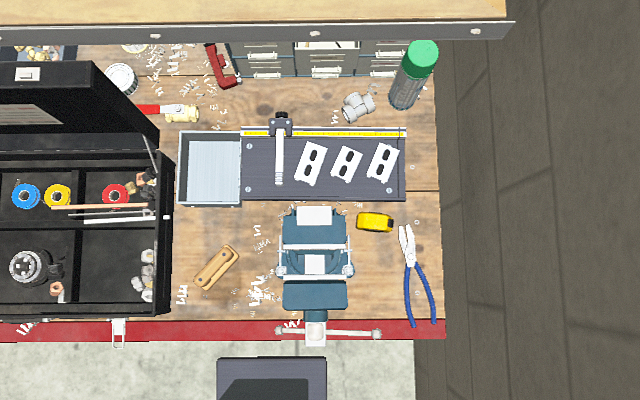

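View pics/wrist0.png

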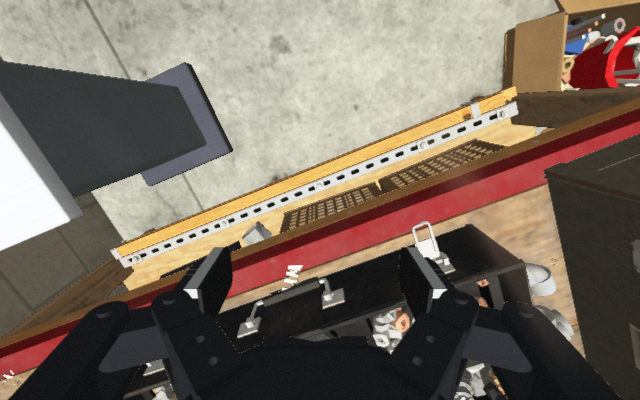

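```bash
cat > h.py <<'E'
import numpy as np, cv2
from rig import status, imaging
def ray(name,px):
    m=imaging.camera_model(name); d=np.linalg.inv(m['K'])@np.array([px[0],px[1],1.0])
    if name=='wrist':
        raise ValueError
    return np.array(m['position']), np.array(m['rotation'])@d
def onz(name,px,z):
    o,d=ray(name,px); return o+d*(z-o[2])/d[2]
def proj(name,P):
    m=imaging.camera_model(name); c=np.array(m['rotation']).T@(np.array(P)-m['position']); u=m['K']@c; return u[:2]/u[2]
def wproj(P,pos,R):
    m=imaging.camera_model('wrist'); T=m['tool_from_camera']
    t=R.T@(np.array(P)-pos); c=T[:3,:3].T@(t-T[:3,3]); u=m['K']@c; return u[:2]/u[2]
def wonz(px,z,pos,R):
    m=imaging.camera_model('wrist'); T=m['tool_from_camera']
    d=R@T[:3,:3]@(np.linalg.inv(m['K'])@np.array([px[0],px[1],1.0])); o=pos+R@T[:3,3]
    return o+d*(z-o[2])/d[2]
E
python3 - <<'E'
import cv2
im=cv2.imread('pics/top0.png')
a=im[115:215,170:420]; cv2.imwrite('pics/top0a.png',cv2.resize(a,None,fx=3.2,fy=3.2,interpolation=cv2.INTER_CUBIC))
a=im[195:335,180:440]; cv2.imwrite('pics/top0b.png',cv2.resize(a,None,fx=3,fy=3,interpolation=cv2.INTER_CUBIC))
im=cv2.imread('pics/side0.png')
a=im[140:320,180:460]; cv2.imwrite('pics/side0a.png',cv2.resize(a,None,fx=2.8,fy=2.8,interpolation=cv2.INTER_CUBIC))
E
```

```text
(no output)
```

View pics/top0a.png

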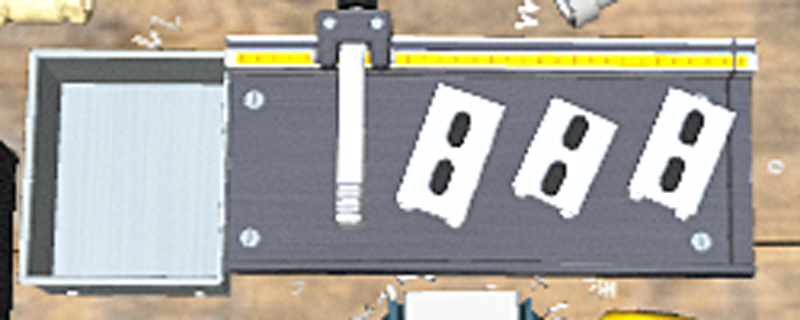

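View pics/top0b.png

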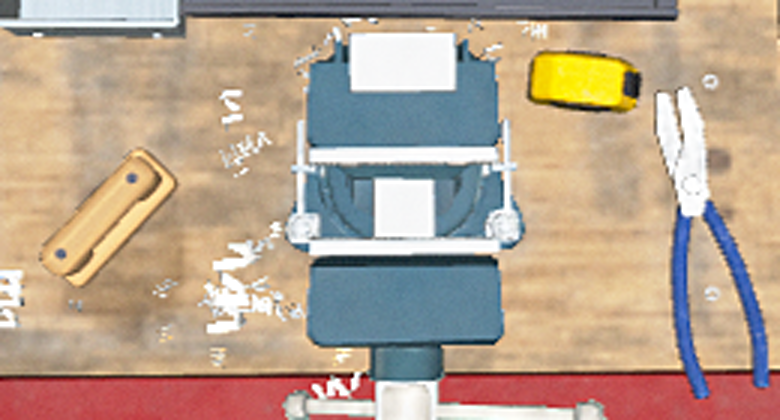

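View pics/side0a.png

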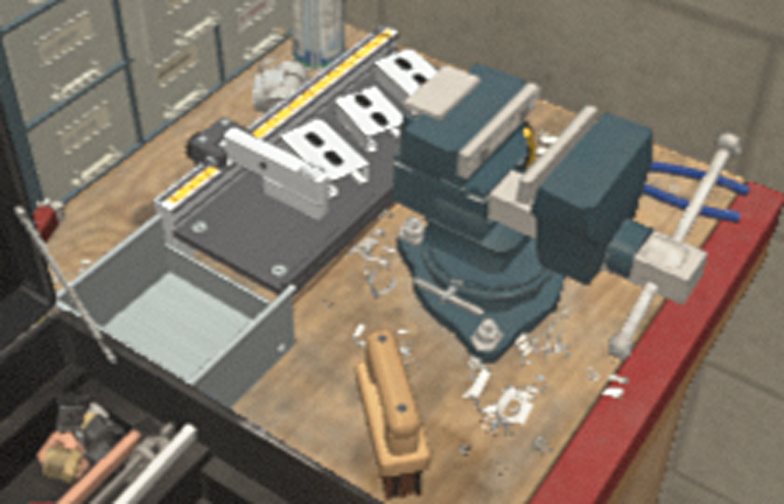

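```bash
python3 - <<'E'
from h import *
def A(x,y): return (170+x/3.2,115+y/3.2)
def B(x,y): return (180+x/3.,195+y/3.)
def S(x,y): return (180+x/2.8,140+y/2.8)
def p(l,v): print(l,np.round(v,4))
for l,c,z in [('lipL',(229,270),.062),('lipR',(754,273),.062),('fenceTopBackL',(227,38),.076),('fenceTopBackR',(757,38),.076),('fenceTopFrontL',(227,69),.076),('fenceTopFrontR',(757,69),.076),
 ('trayFL',(20,280),.065),('trayBL',(33,52),.065),('tab end L',(337,222),.106),('tab end R',(360,222),.106),('stop root L',(340,44),.106),('root R',(366,44),.106),
 ('screw L top',(255,99),.052)]:
    p(l,onz('top',A(*c),z))
for i,cs in enumerate([[(441,84),(505,105),(460,225),(399,203)],[(553,99),(618,124),(575,215),(514,190)],[(672,88),(735,113),(689,218),(630,194)]]):
    P=np.array([onz('top',A(*c),.073) for c in cs]); c=P.mean(0); v=(P[0]+P[1]-P[2]-P[3])/2; w=(P[0]+P[3]-P[1]-P[2])/2
    print('off',i,np.round(c,4),'len',np.linalg.norm(v),'w',np.linalg.norm(w),'ang',np.degrees(np.arctan2(v[1],v[0])))
for l,c in [('screwUR',(132,178)),('screwLL',(61,254))]: p('brush '+l,onz('top',B(*c),.09))
for l,c in [('a',(381,338)),('b',(402,408))]: p('brush side '+l,onz('side',S(*c),.09))
# vice top box
for c in [(350,33),(456,33),(310,145),(497,145),(310,340),(503,340)]: p('vice',onz('top',B(*c),.182))
for c in [(530,52),(638,108)]: p('tape',onz('top',B(*c),.064))
# side tool box (black) walls
p('boxedge', onz('top',(172,155),.1)); p('boxedge', onz('top',(166,310),.1))
E
```

```text
lipL [ 0.5772 -0.0068  0.062 ]
lipR [ 0.5722 -0.3205  0.062 ]
fenceTopBackL [ 0.7167 -0.0059  0.076 ]
fenceTopBackR [ 0.713  -0.3251  0.076 ]
fenceTopFrontL [ 0.6974 -0.0061  0.076 ]
fenceTopFrontR [ 0.6938 -0.3244  0.076 ]
trayFL [0.5719 0.1178 0.065 ]
trayBL [0.7126 0.1143 0.065 ]
tab end L [ 0.5978 -0.0748  0.106 ]
tab end R [ 0.5977 -0.088   0.106 ]
stop root L [ 0.7034 -0.0764  0.106 ]
root R [ 0.7032 -0.0916  0.106 ]
screw L top [ 0.6849 -0.0201  0.052 ]
off 0 [ 0.6444 -0.1407  0.073 ] len 0.07749204058286634 w 0.03964188867124782 ang -20.122762225258043
off 1 [ 0.6419 -0.2085  0.073 ] len 0.06089825926052346 w 0.040455296882944705 ang -24.81325696006278
off 2 [ 0.6435 -0.2781  0.073 ] len 0.0700185531251307 w 0.03904220437158018 ang -23.743652995404165
brush screwUR [0.4715 0.0202 0.09  ]
brush screwLL [0.426  0.0626 0.09  ]
brush side a [0.4727 0.0209 0.09  ]
brush side b [0.4266 0.0626 0.09  ]
vice [ 0.5469 -0.1165  0.182 ]
vice [ 0.5463 -0.1757  0.182 ]
vice [ 0.4847 -0.0941  0.182 ]
vice [ 0.4837 -0.1974  0.182 ]
vice [ 0.3792 -0.094   0.182 ]
vice [ 0.3784 -0.1986  0.182 ]
tape [ 0.5498 -0.2264  0.064 ]
tape [ 0.5136 -0.2935  0.064 ]
boxedge [0.6567 0.1192 0.1   ]
boxedge [0.3731 0.1205 0.1   ]
```

>>> jog_arm([
  {"hand": 0.5,"dy": -1.0,"ay": -4.32},
  {"hand": 0.5,"dy": -1.0,"ay": -4.32},
  {"hand": 0.5,"dy": -1.0,"ay": -4.32},
  {"hand": 0.5,"dy": -1.0,"ay": -4.32},
  {"hand": 0.5,"dy": -1.0,"ay": -4.32},
], newtons=25)

```text
invalid input at $.rows[0]: expected keys hand, dx, dy, dz, ax, ay, az
```

>>> jog_arm([
  {"hand": 0.5,"dx": 0,"dy": -1.0,"dz": 0,"ax": 0,"ay": -4.32,"az": 0},
  {"hand": 0.5,"dx": 0,"dy": -1.0,"dz": 0,"ax": 0,"ay": -4.32,"az": 0},
  {"hand": 0.5,"dx": 0,"dy": -1.0,"dz": 0,"ax": 0,"ay": -4.32,"az": 0},
  {"hand": 0.5,"dx": 0,"dy": -1.0,"dz": 0,"ax": 0,"ay": -4.32,"az": 0},
  {"hand": 0.5,"dx": 0,"dy": -1.0,"dz": 0,"ax": 0,"ay": -4.32,"az": 0},
], newtons=25)

```text
time_s: 0.57
position: [0.2084, 0.5088, 0.2815]
tool_rot: [[1.0, -0.0, 0.008], [-0.008, -0.001, 1.0], [-0.0, -1.0, -0.001]]
ft_force: [-0.3, -1.6, -0.6]
grip_width: 0.0426
```

>>> jog_arm([
  {"hand": 0.5,"dx": 2.35,"dy": 0,"dz": -3.4,"ax": 0,"ay": 0,"az": 0},
  {"hand": 0.5,"dx": 2.35,"dy": 0,"dz": -3.4,"ax": 0,"ay": 0,"az": 0},
  {"hand": 0.5,"dx": 2.35,"dy": 0,"dz": -3.4,"ax": 0,"ay": 0,"az": 0},
  {"hand": 0.5,"dx": 2.35,"dy": 0,"dz": -3.4,"ax": 0,"ay": 0,"az": 0},
  {"hand": 0.5,"dx": 2.35,"dy": 0,"dz": -3.4,"ax": 0,"ay": 0,"az": 0},
])

```text
time_s: 0.98
position: [0.3244, 0.3359, 0.2812]
tool_rot: [[1.0, -0.0, 0.011], [-0.011, -0.0, 1.0], [-0.0, -1.0, -0.0]]
ft_force: [1.1, -1.4, -0.5]
grip_width: 0.0428
```

>>> jog_arm([
  {"hand": 0.5,"dx": 2.35,"dy": 0,"dz": -3.4,"ax": 0,"ay": 0,"az": 0},
  {"hand": 0.5,"dx": 2.35,"dy": 0,"dz": -3.4,"ax": 0,"ay": 0,"az": 0},
  {"hand": 0.5,"dx": 2.35,"dy": 0,"dz": -3.4,"ax": 0,"ay": 0,"az": 0},
  {"hand": 0.5,"dx": 2.35,"dy": 0,"dz": -3.4,"ax": 0,"ay": 0,"az": 0},
  {"hand": 0.5,"dx": 2.35,"dy": 0,"dz": -3.4,"ax": 0,"ay": 0,"az": 0},
])

```text
time_s: 1.4
position: [0.44, 0.1642, 0.2813]
tool_rot: [[1.0, -0.0, 0.012], [-0.012, 0.0, 1.0], [-0.0, -1.0, 0.0]]
ft_force: [1.2, 0.3, 0.6]
grip_width: 0.0427
```

>>> jog_arm([
  {"hand": 0.5,"dx": 2.35,"dy": 0,"dz": -3.4,"ax": 0,"ay": 0,"az": 0},
  {"hand": 0.5,"dx": 2.35,"dy": 0,"dz": -3.4,"ax": 0,"ay": 0,"az": 0},
  {"hand": 0.5,"dx": 2.35,"dy": 0,"dz": -3.4,"ax": 0,"ay": 0,"az": 0},
  {"hand": 0.5,"dx": 2.35,"dy": 0,"dz": -3.4,"ax": 0,"ay": 0,"az": 0},
  {"hand": 0.5,"dx": 2.35,"dy": 0,"dz": -3.4,"ax": 0,"ay": 0,"az": 0},
])

```text
time_s: 1.82
position: [0.5556, -0.0072, 0.2811]
tool_rot: [[1.0, -0.0, 0.012], [-0.012, 0.0, 1.0], [-0.0, -1.0, 0.0]]
ft_force: [-0.2, 0.5, 0.3]
grip_width: 0.0427
```

>>> jog_arm([
  {"hand": 0.5,"dx": 2.0,"dy": 2.0,"dz": -3.0,"ax": 0,"ay": 0,"az": 0},
  {"hand": 0.5,"dx": 2.0,"dy": 2.0,"dz": -3.0,"ax": 0,"ay": 0,"az": 0},
  {"hand": 0.5,"dx": 1.6,"dy": 2.0,"dz": -1.5,"ax": 0,"ay": 0,"az": 0},
  {"hand": 0.5,"dx": 0,"dy": 2.0,"dz": 0,"ax": 0,"ay": 0,"az": 0},
  {"hand": 0.5,"dx": 0,"dy": 0,"dz": 0,"ax": 0,"ay": 0,"az": 0},
])

```text
time_s: 2.23
position: [0.6088, -0.0815, 0.1964]
tool_rot: [[1.0, -0.008, 0.013], [-0.013, 0.003, 1.0], [-0.008, -1.0, 0.003]]
ft_force: [0.0, 0.0, -1.3]
grip_width: 0.0428
```

```bash
python3 - <<'E'
from h import *
s=status.observe(); print(s['time_s'],s['position'],s['tool_rot'],s['ft_force'])
w=imaging.get_image('wrist'); t=imaging.get_image('top')
cv2.imwrite('pics/w1.png',w[:,:,::-1]); cv2.imwrite('pics/t1.png',t[:,:,::-1])
for P in [(.6102,-.0815,.096),(.596,-.0815,.106),(.6997,-.0825,.106)]: print(wproj(P,s['position'],np.array(s['tool_rot'])))
E
```

```text
2.2333 [ 0.60884573 -0.08147787  0.19637207] [[ 0.99987494 -0.00826067  0.01348556]
 [-0.01346262  0.00282538  0.99990538]
 [-0.00829799 -0.99996189  0.00271381]] [ 0.01031064  0.04033621 -1.27913603]
[314.47389047 198.58449309]
[314.26165381 186.07522703]
[314.77514488 291.76351828]
```

View pics/w1.png

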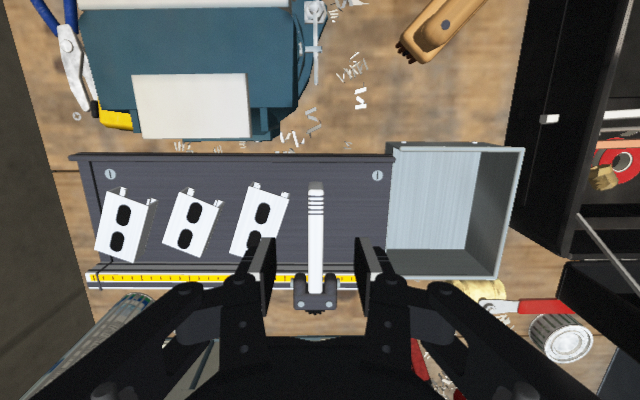

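>>> jog_arm([
  {"hand": 0.33,"dx": 0,"dy": 3.0,"dz": 0,"ax": 0,"ay": 0,"az": 0},
  {"hand": 0.33,"dx": 0,"dy": 3.0,"dz": 0,"ax": 0,"ay": 0,"az": 0},
  {"hand": 0.33,"dx": 0,"dy": 3.0,"dz": 0,"ax": 0,"ay": 0,"az": 0},
  {"hand": 0.33,"dx": 0,"dy": 2.5,"dz": 0,"ax": 0,"ay": 0,"az": 0},
  {"hand": 0.33,"dx": 0,"dy": 0,"dz": 0,"ax": 0,"ay": 0,"az": 0},
])

```text
time_s: 2.75
position: [0.6083, -0.0796, 0.0836]
tool_rot: [[1.0, -0.006, 0.011], [-0.011, 0.002, 1.0], [-0.006, -1.0, 0.002]]
ft_force: [-0.8, -0.1, -0.3]
grip_width: 0.0282
```

>>> jog_arm([
  {"hand": 0.0,"dx": 0,"dy": 0,"dz": 0,"ax": 0,"ay": 0,"az": 0},
  {"hand": 0.0,"dx": 0,"dy": 0,"dz": 0,"ax": 0,"ay": 0,"az": 0},
  {"hand": 0.0,"dx": 0,"dy": 0,"dz": 0,"ax": 0,"ay": 0,"az": 0},
  {"hand": 0,"dx": 0,"dy": 0,"dz": 0,"ax": 0,"ay": 0,"az": 0},
  {"hand": 0,"dx": 0,"dy": 0,"dz": 0,"ax": 0,"ay": 0,"az": 0},
], newtons=25)

```text
time_s: 3.17
position: [0.6107, -0.0807, 0.0883]
tool_rot: [[1.0, 0.003, 0.012], [-0.012, -0.0, 1.0], [0.003, -1.0, -0.0]]
ft_force: [-1.2, 2.4, 7.4]
grip_width: 0.0134
```

>>> jog_arm([
  {"hand": 0.0,"dx": 0.43,"dy": -1.58,"dz": 0,"ax": 0,"ay": 0,"az": 0},
  {"hand": 0.0,"dx": 0.7,"dy": -1.47,"dz": 0,"ax": 0,"ay": 0,"az": 0},
  {"hand": 0.0,"dx": 0.96,"dy": -1.32,"dz": 0,"ax": 0,"ay": 0,"az": 0},
  {"hand": 0,"dx": 1.18,"dy": -1.13,"dz": 0,"ax": 0,"ay": 0,"az": 0},
  {"hand": 0,"dx": 1.36,"dy": -0.91,"dz": 0,"ax": 0,"ay": 0,"az": 0},
])

```text
time_s: 3.58
position: [0.6558, -0.0815, 0.1518]
tool_rot: [[1.0, -0.002, 0.012], [-0.012, -0.001, 1.0], [-0.002, -1.0, -0.001]]
ft_force: [-3.6, -0.2, -4.2]
grip_width: 0.0132
```

>>> jog_arm([
  {"hand": 0.0,"dx": 1.5,"dy": -0.64,"dz": 0,"ax": 0,"ay": 0,"az": 0},
  {"hand": 0.0,"dx": 1.59,"dy": -0.37,"dz": 0,"ax": 0,"ay": 0,"az": 0},
  {"hand": 0.0,"dx": 1.63,"dy": -0.07,"dz": 0,"ax": 0,"ay": 0,"az": 0},
  {"hand": 0,"dx": 1.61,"dy": 0.22,"dz": 0,"ax": 0,"ay": 0,"az": 0},
  {"hand": 0,"dx": 1.56,"dy": 0.5,"dz": 0,"ax": 0,"ay": 0,"az": 0},
])

```text
time_s: 4.0
position: [0.7365, -0.083, 0.1575]
tool_rot: [[1.0, 0.005, 0.012], [-0.012, -0.002, 1.0], [0.005, -1.0, -0.002]]
ft_force: [-2.5, -1.2, 8.0]
grip_width: 0.0131
```

```bash
python3 - <<'E'
from h import *
s=status.observe(); print(s['time_s'],s['position'],s['tool_rot'],s['ft_force'],s['grip_width'])
t=imaging.get_image('side')
cv2.imwrite('pics/s2.png',cv2.resize(t[100:300,180:460,::-1],None,fx=2.8,fy=2.8,interpolation=cv2.INTER_CUBIC))
E
```

```text
4.0 [ 0.73650675 -0.08302631  0.15751911] [[ 0.99991822  0.00458778  0.01193742]
 [-0.01192606 -0.00249525  0.99992577]
 [ 0.00461723 -0.99998636 -0.00244033]] [-2.45384776 -1.23220337  8.03239132] 0.013089622500233902
```

View pics/s2.png

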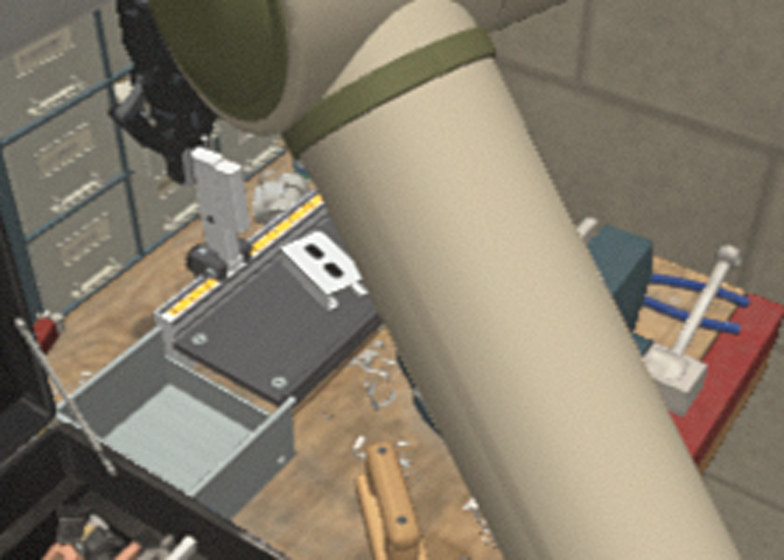

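>>> jog_arm([
  {"hand": 0.4,"dx": 0,"dy": 0,"dz": 0,"ax": 0,"ay": 0,"az": 0},
  {"hand": 0.4,"dx": 0,"dy": 0,"dz": 0,"ax": 0,"ay": 0,"az": 0},
  {"hand": 0.4,"dx": 0,"dy": -1.5,"dz": 0,"ax": 0,"ay": 0,"az": 0},
  {"hand": 0.4,"dx": 0,"dy": -3.5,"dz": 0,"ax": 0,"ay": 0,"az": 0},
  {"hand": 0.4,"dx": 0,"dy": -4,"dz": 0,"ax": 0,"ay": 0,"az": 0},
])

```text
time_s: 4.47
position: [0.7342, -0.0822, 0.2431]
tool_rot: [[1.0, -0.005, 0.012], [-0.012, 0.001, 1.0], [-0.005, -1.0, 0.001]]
ft_force: [0.4, -0.2, 0.6]
grip_width: 0.034
```

```bash
python3 - <<'E'
from h import *
s=status.observe(); print(s['time_s'],s['position'],s['tool_rot'],s['ft_force'],s['grip_width'])
t=imaging.get_image('side')
cv2.imwrite('pics/s3.png',cv2.resize(t[100:300,180:460,::-1],None,fx=2.8,fy=2.8,interpolation=cv2.INTER_CUBIC))
E
```

```text
4.4667 [ 0.73416824 -0.08215002  0.24313409] [[ 0.99991788 -0.00505258  0.01177757]
 [-0.01177123  0.00128383  0.99992989]
 [-0.00506735 -0.99998641  0.00122425]] [ 0.36951253 -0.16061308  0.63362658] 0.03399368090180045
```

View pics/s3.png

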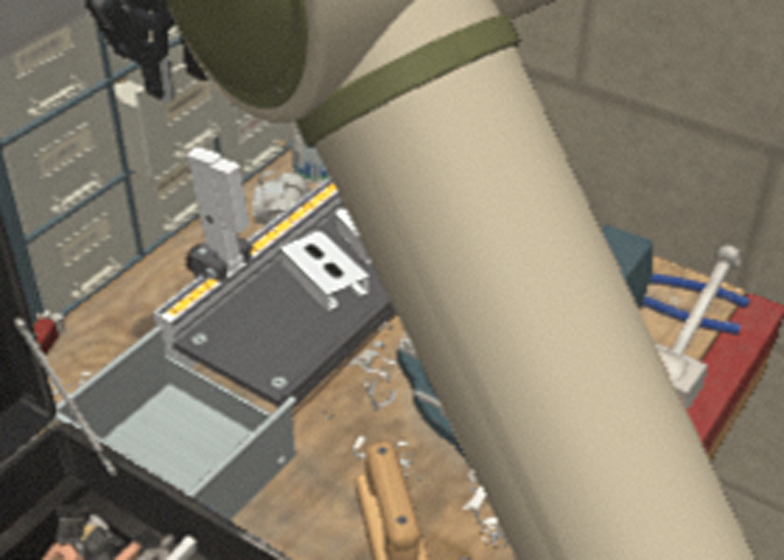

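>>> jog_arm([
  {"hand": 0.4,"dx": -3.58,"dy": 0,"dz": 1.5,"ax": 0,"ay": 0,"az": 0},
  {"hand": 0.4,"dx": -3.58,"dy": 0,"dz": 1.5,"ax": 0,"ay": 0,"az": 0},
  {"hand": 0.4,"dx": -3.58,"dy": 0,"dz": 1.5,"ax": 0,"ay": 0,"az": 0},
  {"hand": 0.6,"dx": -3.58,"dy": 0,"dz": 1.5,"ax": 0,"ay": 0,"az": 0},
  {"hand": 0.7,"dx": -3.58,"dy": 0,"dz": 1.5,"ax": 0,"ay": 0,"az": 0},
])

```text
time_s: 4.93
position: [0.5548, -0.0045, 0.2442]
tool_rot: [[1.0, 0.001, 0.012], [-0.012, -0.0, 1.0], [0.001, -1.0, -0.0]]
ft_force: [0.6, 0.0, 0.6]
grip_width: 0.0573
```

>>> jog_arm([
  {"hand": 0.7,"dx": -3.58,"dy": 0,"dz": 1.5,"ax": 0,"ay": 0,"az": 0},
  {"hand": 0.7,"dx": -3.58,"dy": 0,"dz": 1.5,"ax": 0,"ay": 0,"az": 0},
  {"hand": 0.7,"dx": -3.58,"dy": 0,"dz": 1.5,"ax": 0,"ay": 0,"az": 0},
  {"hand": 0.7,"dx": 0,"dy": 1.5,"dz": 0,"ax": 0,"ay": 7.05,"az": 0},
  {"hand": 0.7,"dx": 0,"dy": 1.5,"dz": 0,"ax": 0,"ay": 7.05,"az": 0},
])

```text
time_s: 5.35
position: [0.4488, 0.0418, 0.2152]
tool_rot: [[0.966, 0.004, 0.259], [-0.259, -0.001, 0.966], [0.004, -1.0, 0.0]]
ft_force: [0.8, -0.7, -0.6]
grip_width: 0.0598
```

>>> jog_arm([
  {"hand": 0.7,"dx": 0,"dy": 1.5,"dz": 0,"ax": 0,"ay": 7.05,"az": 0},
  {"hand": 0.7,"dx": 0,"dy": 1.5,"dz": 0,"ax": 0,"ay": 7.05,"az": 0},
  {"hand": 0.7,"dx": 0,"dy": 1.5,"dz": 0,"ax": 0,"ay": 7.05,"az": 0},
  {"hand": 0.7,"dx": 0,"dy": 1.5,"dz": 0,"ax": 0,"ay": 7.05,"az": 0},
  {"hand": 0.7,"dx": 0,"dy": 0,"dz": 0,"ax": 0,"ay": 0,"az": 0},
])

```text
time_s: 5.77
position: [0.4488, 0.0412, 0.1522]
tool_rot: [[0.729, -0.004, 0.685], [-0.685, 0.001, 0.729], [-0.003, -1.0, -0.002]]
ft_force: [0.5, 0.1, -1.3]
grip_width: 0.0595
```

```bash
python3 - <<'E'
from h import *
s=status.observe(); print(s['time_s'],s['position'],s['tool_rot'],s['ft_force'],s['grip_width'])
t=imaging.get_image('wrist')
cv2.imwrite('pics/w4.png',t[:,:,::-1])
for P in [(.472,.0205,.09),(.4262,.0626,.09)]: print(wproj(P,s['position'],np.array(s['tool_rot'])))
E
```

```text
5.7667 [0.44877093 0.04120254 0.15219298] [[ 7.28640950e-01 -3.80283796e-03  6.84885322e-01]
 [-6.84888684e-01  5.38169437e-04  7.28647515e-01]
 [-3.13951278e-03 -9.99992624e-01 -2.21238840e-03]] [ 0.53316189  0.0964195  -1.33004219] 0.059493559683855585
[316.2711108  248.16300752]
[315.42687827 171.37291476]
```

View pics/w4.png

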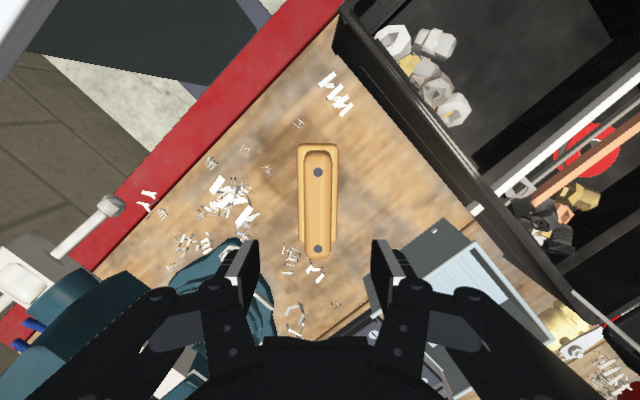

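>>> jog_arm([
  {"hand": 0.7,"dx": 0,"dy": 3,"dz": 0,"ax": 0,"ay": 0,"az": 0},
  {"hand": 0.7,"dx": 0,"dy": 3,"dz": 0,"ax": 0,"ay": 0,"az": 0},
  {"hand": 0.7,"dx": 0,"dy": 2.4,"dz": 0.05,"ax": 0,"ay": 0,"az": 0},
  {"hand": 0.7,"dx": 0,"dy": 1,"dz": 0,"ax": 0,"ay": 0,"az": 0},
  {"hand": 0.7,"dx": 0,"dy": 0,"dz": 0,"ax": 0,"ay": 0,"az": 0},
])

```text
time_s: 6.23
position: [0.4501, 0.0414, 0.0592]
tool_rot: [[0.734, -0.002, 0.679], [-0.679, 0.0, 0.734], [-0.002, -1.0, -0.001]]
ft_force: [-0.8, -0.0, -0.7]
grip_width: 0.0598
```

>>> jog_arm([
  {"hand": 0,"dx": 0,"dy": 0,"dz": 0,"ax": 0,"ay": 0,"az": 0},
  {"hand": 0,"dx": 0,"dy": 0,"dz": 0,"ax": 0,"ay": 0,"az": 0},
  {"hand": 0,"dx": 0,"dy": 0,"dz": 0,"ax": 0,"ay": 0,"az": 0},
  {"hand": 0,"dx": 0,"dy": 0,"dz": 0,"ax": 0,"ay": 0,"az": 0},
  {"hand": 0,"dx": 0,"dy": 0,"dz": 0,"ax": 0,"ay": 0,"az": 0},
], newtons=70)

```text
time_s: 6.65
position: [0.4514, 0.0413, 0.0615]
tool_rot: [[0.732, 0.003, 0.681], [-0.681, -0.0, 0.732], [0.003, -1.0, 0.002]]
ft_force: [0.0, 0.3, 7.3]
grip_width: 0.0208
```

>>> jog_arm([
  {"hand": 0,"dx": 0,"dy": -3,"dz": 0,"ax": 0,"ay": 0,"az": 0},
  {"hand": 0,"dx": 0,"dy": -4.1,"dz": 0,"ax": 0,"ay": -7.05,"az": 0},
  {"hand": 0,"dx": 0,"dy": -4.1,"dz": 0,"ax": 0,"ay": -7.05,"az": 0},
  {"hand": 0,"dx": 0,"dy": -4.1,"dz": 0,"ax": 0,"ay": -7.05,"az": 0},
  {"hand": 0,"dx": 0,"dy": -4.1,"dz": 0,"ax": 0,"ay": -7.05,"az": 0},
])

```text
time_s: 7.07
position: [0.4498, 0.0416, 0.2569]
tool_rot: [[0.969, 0.001, 0.248], [-0.248, -0.0, 0.969], [0.001, -1.0, 0.0]]
ft_force: [1.6, -0.4, -1.4]
grip_width: 0.0209
```

>>> jog_arm([
  {"hand": 0,"dx": 0,"dy": -3,"dz": 0,"ax": 0,"ay": -7.05,"az": 0},
  {"hand": 0,"dx": 0,"dy": -2.5,"dz": 0,"ax": 0,"ay": -7.05,"az": 0},
  {"hand": 0,"dx": 1.81,"dy": 0,"dz": -3.7,"ax": 0,"ay": 0,"az": 0},
  {"hand": 0,"dx": 1.81,"dy": 0,"dz": -3.7,"ax": 0,"ay": 0,"az": 0},
  {"hand": 0,"dx": 1.81,"dy": 0,"dz": -3.7,"ax": 0,"ay": 0,"az": 0},
])

```text
time_s: 7.48
position: [0.5036, -0.0712, 0.3104]
tool_rot: [[1.0, 0.002, 0.01], [-0.01, -0.001, 1.0], [0.002, -1.0, -0.001]]
ft_force: [0.6, 0.5, -2.7]
grip_width: 0.021
```

>>> jog_arm([
  {"hand": 0,"dx": 1.81,"dy": 0,"dz": -3.7,"ax": 0,"ay": 0,"az": 0},
  {"hand": 0,"dx": 1.81,"dy": 0,"dz": -3.7,"ax": 0,"ay": 0,"az": 0},
  {"hand": 0,"dx": 1.81,"dy": 0,"dz": -3.7,"ax": 0,"ay": 0,"az": 0},
  {"hand": 0,"dx": 1.81,"dy": 0,"dz": -3.7,"ax": 0,"ay": 0,"az": 0},
  {"hand": 0,"dx": 1.81,"dy": 0,"dz": -3.7,"ax": 0,"ay": 0,"az": 0},
])

```text
time_s: 7.9
position: [0.592, -0.258, 0.3096]
tool_rot: [[1.0, 0.0, 0.011], [-0.011, -0.0, 1.0], [0.0, -1.0, -0.0]]
ft_force: [0.9, -0.0, -1.8]
grip_width: 0.0206
```

>>> jog_arm([
  {"hand": 0,"dx": 1.81,"dy": 0,"dz": -3.7,"ax": 0,"ay": 0,"az": 0},
  {"hand": 0,"dx": 1.81,"dy": 0,"dz": -3.7,"ax": 0,"ay": 0,"az": 0},
  {"hand": 0,"dx": 0,"dy": 2,"dz": 0,"ax": 0,"ay": 0,"az": 0},
  {"hand": 0,"dx": 0,"dy": 3,"dz": 0,"ax": 0,"ay": 0,"az": 0},
  {"hand": 0,"dx": 0,"dy": 0,"dz": 0,"ax": 0,"ay": 0,"az": 0},
])

```text
time_s: 8.32
position: [0.6258, -0.3302, 0.2523]
tool_rot: [[1.0, -0.009, 0.012], [-0.012, 0.007, 1.0], [-0.009, -1.0, 0.007]]
ft_force: [-0.6, 0.8, -4.5]
grip_width: 0.0208
```

```bash
python3 - <<'E'
from h import *
s=status.observe(); print(s['time_s'],s['position'],s['tool_rot'],s['ft_force'],s['grip_width'])
t=imaging.get_image('wrist')
cv2.imwrite('pics/w5.png',t[:,:,::-1])
t=imaging.get_image('top')
cv2.imwrite('pics/t5.png',t[:,:,::-1])
E
```

```text
8.3167 [ 0.6257696  -0.33024793  0.25233952] [[ 0.99988357 -0.00940415  0.0120166 ]
 [-0.01194873  0.0072398   0.9999024 ]
 [-0.00949023 -0.99992957  0.00712659]] [-0.55124244  0.76910426 -4.47439544] 0.020804402413608817
```

View pics/w5.png

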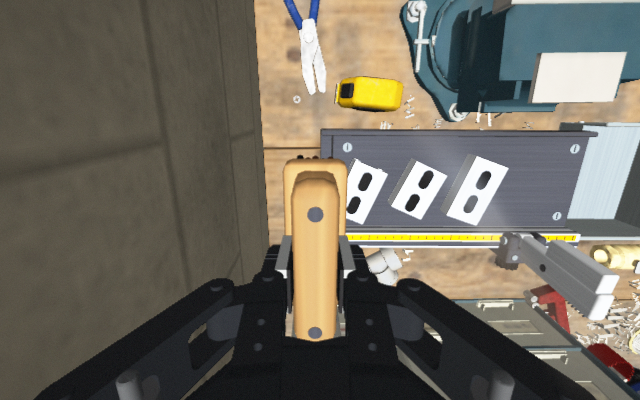

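View pics/t5.png

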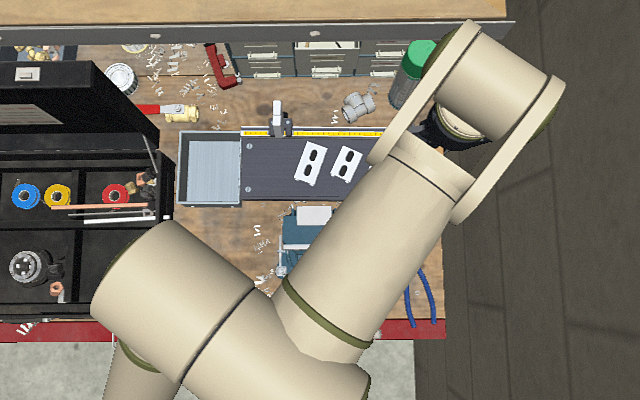

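>>> jog_arm([
  {"hand": 0,"dx": 0,"dy": 4,"dz": 0,"ax": 0,"ay": 0,"az": 0},
  {"hand": 0,"dx": 0,"dy": 4,"dz": 0,"ax": 0,"ay": 0,"az": 0},
  {"hand": 0,"dx": 0,"dy": 3,"dz": 0,"ax": 0,"ay": 0,"az": 0},
  {"hand": 0,"dx": 0,"dy": 1.5,"dz": 0,"ax": 0,"ay": 0,"az": 0},
  {"hand": 0,"dx": 0,"dy": 0.5,"dz": 0,"ax": 0,"ay": 0,"az": 0},
])

```text
time_s: 8.83
position: [0.6271, -0.3301, 0.1286]
tool_rot: [[1.0, -0.001, 0.011], [-0.011, 0.001, 1.0], [-0.001, -1.0, 0.001]]
ft_force: [0.2, 0.2, -1.6]
grip_width: 0.021
```

```bash
python3 - <<'E'
from h import *
t=imaging.get_image('wrist')
cv2.imwrite('pics/w6.png',t[:,:,::-1])
s=status.observe(); print(s['time_s'],s['position'],s['tool_rot'],s['ft_force'],s['grip_width'])
E
```

```text
8.8833 [ 0.62743545 -0.3303973   0.12944807] [[ 9.99939076e-01 -2.63241807e-05  1.10382648e-02]
 [-1.10382651e-02 -9.92341634e-06  9.99939076e-01]
 [-2.62130397e-05 -1.00000000e+00 -1.02133850e-05]] [-0.11428538  0.02307247 -2.95460305] 0.021025377167126123
```

View pics/w6.png

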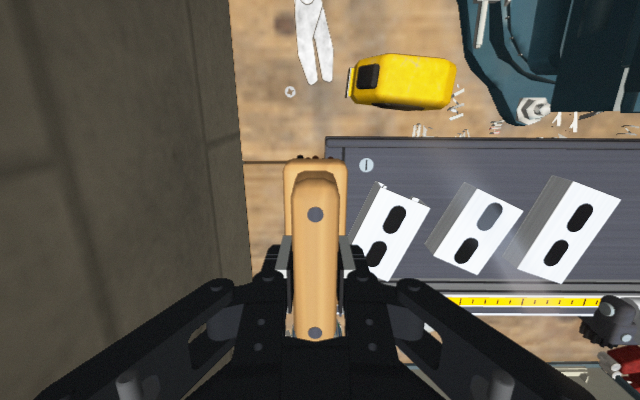

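>>> jog_arm([
  {"hand": 0,"dx": 0,"dy": 1.0,"dz": 0,"ax": 0,"ay": 0,"az": 0},
  {"hand": 0,"dx": 0,"dy": 0.3,"dz": 0.3,"ax": 0,"ay": 0,"az": 0},
  {"hand": 0,"dx": 0,"dy": 0,"dz": 0.8,"ax": 0,"ay": 0,"az": 0},
  {"hand": 0,"dx": 0,"dy": 0,"dz": 1,"ax": 0,"ay": 0,"az": 0},
  {"hand": 0,"dx": 0,"dy": 0,"dz": 1,"ax": 0,"ay": 0,"az": 0},
])

```text
time_s: 9.3
position: [0.6279, -0.2988, 0.1171]
tool_rot: [[1.0, 0.001, 0.012], [-0.012, -0.001, 1.0], [0.001, -1.0, -0.001]]
ft_force: [0.3, -0.5, -2.0]
grip_width: 0.0214
```

>>> jog_arm([
  {"hand": 0,"dx": 0,"dy": 0,"dz": 1.2,"ax": 0,"ay": 0,"az": 0},
  {"hand": 0,"dx": 0,"dy": 0,"dz": 1.2,"ax": 0,"ay": 0,"az": 0},
  {"hand": 0,"dx": 0,"dy": 0,"dz": 1.2,"ax": 0,"ay": 0,"az": 0},
  {"hand": 0,"dx": 0,"dy": 0,"dz": 1.2,"ax": 0,"ay": 0,"az": 0},
  {"hand": 0,"dx": 0,"dy": 0,"dz": 1.2,"ax": 0,"ay": 0,"az": 0},
])

```text
time_s: 9.72
position: [0.6285, -0.2387, 0.1165]
tool_rot: [[1.0, 0.001, 0.012], [-0.012, -0.001, 1.0], [0.001, -1.0, -0.001]]
ft_force: [0.5, -3.0, -0.1]
grip_width: 0.0207
```

```bash
python3 - <<'E'
from h import *
t=imaging.get_image('wrist')
cv2.imwrite('pics/w7.png',t[:,:,::-1])
s=status.observe(); print(s['time_s'],s['position'],s['ft_force'],s['grip_width'])
E
```

```text
9.7667 [ 0.62845287 -0.23604831  0.11632079] [ 0.43395439  2.4983844  -1.96354759] 0.02074917207645336
```

View pics/w7.png

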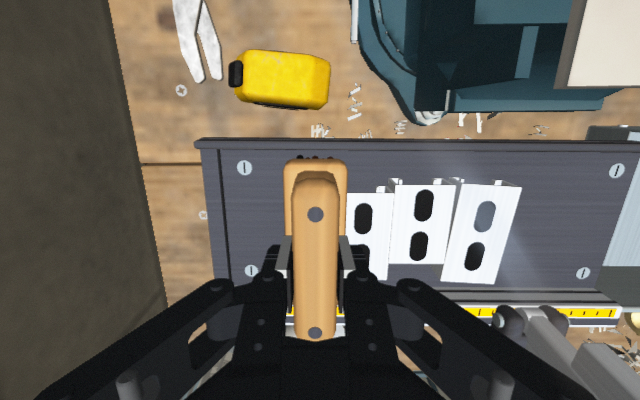

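>>> jog_arm([
  {"hand": 0,"dx": 0,"dy": 0,"dz": 1.2,"ax": 0,"ay": 0,"az": 0},
  {"hand": 0,"dx": 0,"dy": 0,"dz": 1.2,"ax": 0,"ay": 0,"az": 0},
  {"hand": 0,"dx": 0,"dy": 0,"dz": 1.2,"ax": 0,"ay": 0,"az": 0},
  {"hand": 0,"dx": 0,"dy": 0,"dz": 1.2,"ax": 0,"ay": 0,"az": 0},
  {"hand": 0,"dx": 0,"dy": 0,"dz": 1.2,"ax": 0,"ay": 0,"az": 0},
])

```text
time_s: 10.18
position: [0.629, -0.1785, 0.1161]
tool_rot: [[1.0, -0.0, 0.012], [-0.012, -0.0, 1.0], [-0.0, -1.0, -0.0]]
ft_force: [0.2, -3.9, -0.1]
grip_width: 0.0208
```

>>> jog_arm([
  {"hand": 0,"dx": 0,"dy": 0,"dz": 1.2,"ax": 0,"ay": 0,"az": 0},
  {"hand": 0,"dx": 0,"dy": 0,"dz": 1.2,"ax": 0,"ay": 0,"az": 0},
  {"hand": 0,"dx": 0,"dy": 0,"dz": 1.2,"ax": 0,"ay": 0,"az": 0},
  {"hand": 0,"dx": 0,"dy": 0,"dz": 1.2,"ax": 0,"ay": 0,"az": 0},
  {"hand": 0,"dx": 0,"dy": 0,"dz": 1.2,"ax": 0,"ay": 0,"az": 0},
])

```text
time_s: 10.6
position: [0.6297, -0.1185, 0.116]
tool_rot: [[1.0, -0.0, 0.012], [-0.012, -0.0, 1.0], [-0.0, -1.0, -0.0]]
ft_force: [0.1, -3.1, 0.3]
grip_width: 0.0208
```

```bash
python3 - <<'E'
from h import *
t=imaging.get_image('wrist')
cv2.imwrite('pics/w8.png',t[:,:,::-1])
s=status.observe(); print(s['time_s'],s['position'],s['ft_force'],s['grip_width'])
t=imaging.get_image('side')
cv2.imwrite('pics/s8.png',cv2.resize(t[100:300,180:460,::-1],None,fx=2.8,fy=2.8,interpolation=cv2.INTER_CUBIC))
E
```

```text
10.65 [ 0.62956275 -0.11599858  0.11593424] [ 0.5534459   2.95685277 -1.95401939] 0.02115602029300929
```

View pics/w8.png

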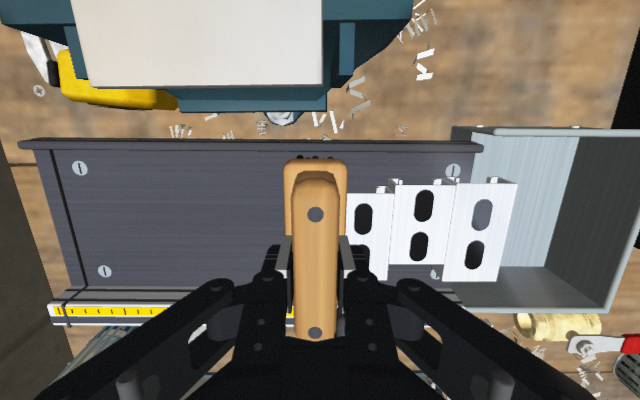

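View pics/s8.png

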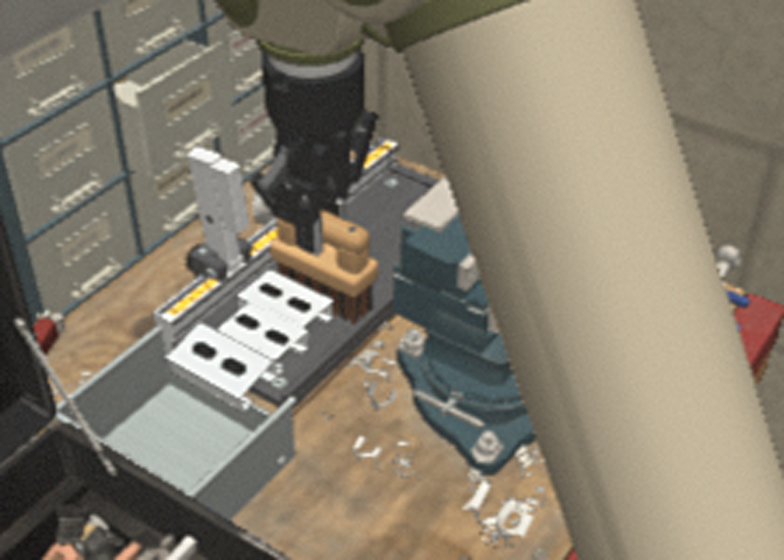

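>>> jog_arm([
  {"hand": 0,"dx": 0,"dy": 0,"dz": 1.2,"ax": 0,"ay": 0,"az": 0},
  {"hand": 0,"dx": 0,"dy": 0,"dz": 1.2,"ax": 0,"ay": 0,"az": 0},
  {"hand": 0,"dx": 0,"dy": 0,"dz": 1.2,"ax": 0,"ay": 0,"az": 0},
  {"hand": 0,"dx": 0,"dy": 0,"dz": 1.2,"ax": 0,"ay": 0,"az": 0},
  {"hand": 0,"dx": 0,"dy": 0,"dz": 1.2,"ax": 0,"ay": 0,"az": 0},
])

```text
time_s: 11.12
position: [0.6303, -0.0583, 0.1158]
tool_rot: [[1.0, -0.0, 0.012], [-0.012, 0.0, 1.0], [-0.0, -1.0, 0.0]]
ft_force: [-0.3, -1.6, -2.3]
grip_width: 0.0208
```

```bash
python3 - <<'E'
from h import *
s=status.observe(); print(s['time_s'],s['position'],s['ft_force'],s['grip_width'])
t=imaging.get_image('side')
cv2.imwrite('pics/s9.png',cv2.resize(t[100:300,180:460,::-1],None,fx=2.8,fy=2.8,interpolation=cv2.INTER_CUBIC))
E
```

```text
11.1167 [ 0.63028751 -0.05827049  0.11583343] [-0.26311145 -1.59757844 -2.33489747] 0.020817279320047236
```

View pics/s9.png

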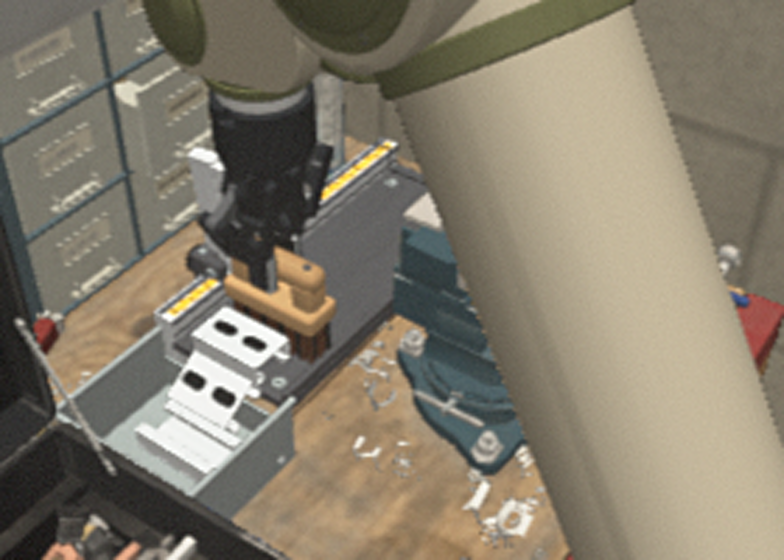

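Two have tipped into the tray; the third is at the edge. Continuing.

>>> jog_arm([
  {"hand": 0,"dx": 0,"dy": 0,"dz": 1.2,"ax": 0,"ay": 0,"az": 0},
  {"hand": 0,"dx": 0,"dy": 0,"dz": 1.2,"ax": 0,"ay": 0,"az": 0},
  {"hand": 0,"dx": 0,"dy": 0,"dz": 1.2,"ax": 0,"ay": 0,"az": 0},
  {"hand": 0,"dx": 0,"dy": 0,"dz": 1.0,"ax": 0,"ay": 0,"az": 0},
  {"hand": 0,"dx": 0,"dy": 0,"dz": 1.0,"ax": 0,"ay": 0,"az": 0},
])

```text
time_s: 11.58
position: [0.6311, -0.0025, 0.1161]
tool_rot: [[1.0, 0.0, 0.012], [-0.012, 0.0, 1.0], [0.0, -1.0, 0.0]]
ft_force: [-0.3, -1.1, -1.8]
grip_width: 0.0209
```

>>> jog_arm([
  {"hand": 0,"dx": 0,"dy": 0,"dz": 0.8,"ax": 0,"ay": 0,"az": 0},
  {"hand": 0,"dx": 0,"dy": 0,"dz": 0.8,"ax": 0,"ay": 0,"az": 0},
  {"hand": 0,"dx": 0,"dy": 0,"dz": 0,"ax": 0,"ay": 0,"az": 0},
  {"hand": 0,"dx": 0,"dy": 0,"dz": 0,"ax": 0,"ay": 0,"az": 0},
  {"hand": 0,"dx": 0,"dy": 0,"dz": 0,"ax": 0,"ay": 0,"az": 0},
])

```text
time_s: 12.0
position: [0.6313, 0.0121, 0.1159]
tool_rot: [[1.0, -0.0, 0.012], [-0.012, 0.0, 1.0], [-0.0, -1.0, 0.0]]
ft_force: [0.2, 0.3, -3.1]
grip_width: 0.0209
```

```bash
python3 - <<'E'
from h import *
s=status.observe(); print(s['time_s'],s['position'],s['ft_force'],s['grip_width'])
t=imaging.get_image('side')
cv2.imwrite('pics/s10.png',cv2.resize(t[100:300,180:460,::-1],None,fx=2.8,fy=2.8,interpolation=cv2.INTER_CUBIC))
t=imaging.get_image('wrist')
cv2.imwrite('pics/w10.png',t[:,:,::-1])
E
```

```text
12.0 [0.63127197 0.0121102  0.11594357] [ 0.18516781  0.30373245 -3.08434592] 0.02086776479041854
```

View pics/s10.png

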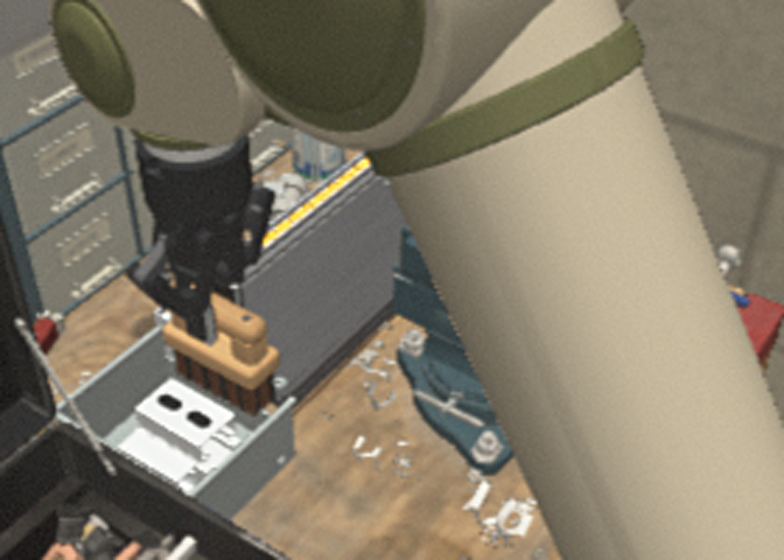

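View pics/w10.png

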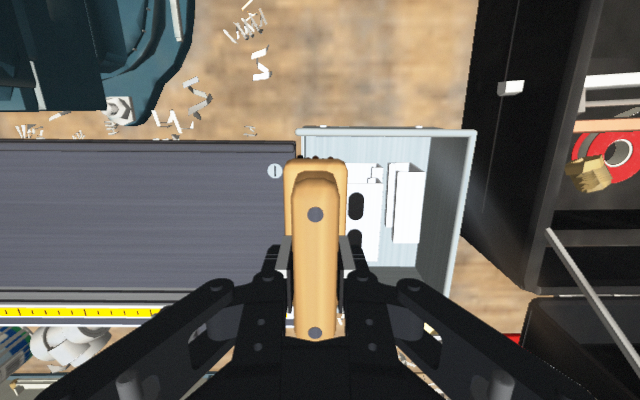

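>>> jog_arm([
  {"hand": 0,"dx": 0,"dy": -3,"dz": 0,"ax": 0,"ay": 0,"az": 0},
  {"hand": 0,"dx": 0,"dy": -4,"dz": 0,"ax": 0,"ay": 0,"az": 0},
  {"hand": 0,"dx": 0,"dy": -4,"dz": 0,"ax": 0,"ay": 0,"az": 0},
  {"hand": 0,"dx": -3.6,"dy": 0,"dz": 0.54,"ax": 0,"ay": 0,"az": 0},
  {"hand": 0,"dx": -3.6,"dy": 0,"dz": 0.54,"ax": 0,"ay": 0,"az": 0},
])

```text
time_s: 12.52
position: [0.5608, 0.0231, 0.2286]
tool_rot: [[1.0, 0.007, 0.013], [-0.013, -0.001, 1.0], [0.007, -1.0, -0.001]]
ft_force: [-1.1, -0.0, -2.6]
grip_width: 0.0209
```

>>> jog_arm([
  {"hand": 0,"dx": -3.6,"dy": 0,"dz": 0.54,"ax": 0,"ay": 0,"az": 0},
  {"hand": 0,"dx": -3.6,"dy": 0,"dz": 0.54,"ax": 0,"ay": 0,"az": 0},
  {"hand": 0,"dx": -3.6,"dy": 0,"dz": 0.54,"ax": 0,"ay": 0,"az": 0},
  {"hand": 0,"dx": 0,"dy": 1,"dz": 0,"ax": 0,"ay": 7.05,"az": 0},
  {"hand": 0,"dx": 0,"dy": 1,"dz": 0,"ax": 0,"ay": 7.05,"az": 0},
])

```text
time_s: 12.93
position: [0.4503, 0.0415, 0.2069]
tool_rot: [[0.965, 0.002, 0.261], [-0.261, -0.0, 0.965], [0.002, -1.0, 0.0]]
ft_force: [1.6, 0.1, -2.3]
grip_width: 0.021
```

>>> jog_arm([
  {"hand": 0,"dx": 0,"dy": 1,"dz": 0,"ax": 0,"ay": 7.05,"az": 0},
  {"hand": 0,"dx": 0,"dy": 1,"dz": 0,"ax": 0,"ay": 7.05,"az": 0},
  {"hand": 0,"dx": 0,"dy": 1,"dz": 0,"ax": 0,"ay": 7.05,"az": 0},
  {"hand": 0,"dx": 0,"dy": 1,"dz": 0,"ax": 0,"ay": 7.05,"az": 0},
  {"hand": 0,"dx": 0,"dy": 0,"dz": 0,"ax": 0,"ay": 0,"az": 0},
])

```text
time_s: 13.35
position: [0.4508, 0.0412, 0.1647]
tool_rot: [[0.728, -0.003, 0.685], [-0.685, 0.001, 0.728], [-0.002, -1.0, -0.002]]
ft_force: [-0.3, -0.9, -1.6]
grip_width: 0.0207
```

```bash
python3 - <<'E'
from h import *
s=status.observe(); print(s['time_s'],s['position'],s['tool_rot'],s['ft_force'],s['grip_width'])
t=imaging.get_image('side')
cv2.imwrite('pics/s11.png',cv2.resize(t[100:300,180:460,::-1],None,fx=2.8,fy=2.8,interpolation=cv2.INTER_CUBIC))
t=imaging.get_image('top')
cv2.imwrite('pics/t11.png',t[:,:,::-1])
E
```

```text
13.35 [0.45083978 0.04121915 0.16470103] [[ 7.28152054e-01 -2.79793522e-03  6.85409920e-01]
 [-6.85411440e-01  5.24406035e-04  7.28155809e-01]
 [-2.39676588e-03 -9.99995948e-01 -1.53588948e-03]] [-0.34736655 -0.90904938 -1.6137933 ] 0.02072494776750157
```

View pics/s11.png

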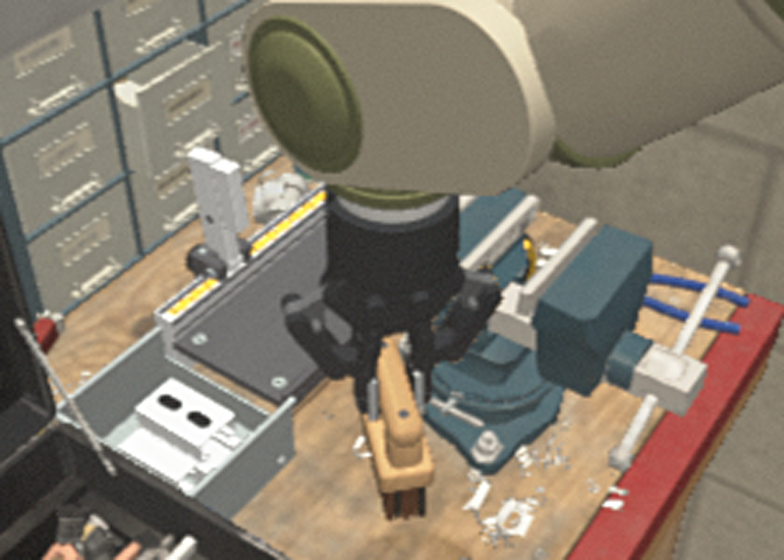

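View pics/t11.png

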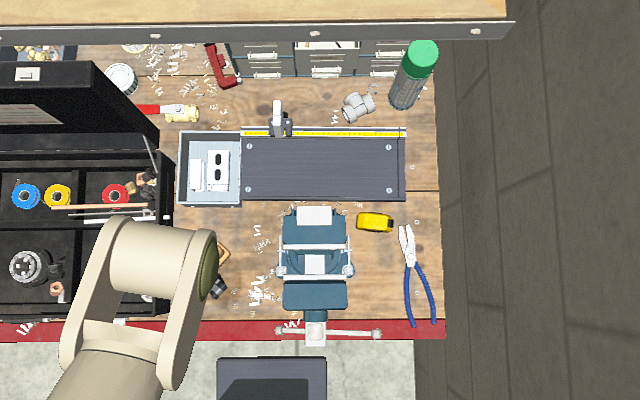

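>>> jog_arm([
  {"hand": 0,"dx": 0,"dy": 3,"dz": 0,"ax": 0,"ay": 0,"az": 0},
  {"hand": 0,"dx": 0,"dy": 3,"dz": 0,"ax": 0,"ay": 0,"az": 0},
  {"hand": 0,"dx": 0,"dy": 2.5,"dz": 0,"ax": 0,"ay": 0,"az": 0},
  {"hand": 0,"dx": 0,"dy": 1.2,"dz": 0,"ax": 0,"ay": 0,"az": 0},
  {"hand": 0,"dx": 0,"dy": 0.3,"dz": 0,"ax": 0,"ay": 0,"az": 0},
])

```text
time_s: 13.87
position: [0.4512, 0.0413, 0.0648]
tool_rot: [[0.734, -0.002, 0.679], [-0.679, 0.0, 0.734], [-0.002, -1.0, -0.001]]
ft_force: [-0.7, 0.3, -1.7]
grip_width: 0.0209
```

>>> jog_arm([
  {"hand": 0,"dx": 0.05,"dy": 0.1,"dz": 0,"ax": 0,"ay": 0,"az": 0},
  {"hand": 0,"dx": 0,"dy": 0,"dz": 0,"ax": 0,"ay": 0,"az": 0},
  {"hand": 0,"dx": 0,"dy": 0,"dz": 0,"ax": 0,"ay": 0,"az": 0},
  {"hand": 0,"dx": 0,"dy": 0,"dz": 0,"ax": 0,"ay": 0,"az": 0},
  {"hand": 0,"dx": 0,"dy": 0,"dz": 0,"ax": 0,"ay": 0,"az": 0},
])

```text
time_s: 14.28
position: [0.4524, 0.041, 0.0658]
tool_rot: [[0.732, 0.002, 0.681], [-0.681, -0.0, 0.732], [0.001, -1.0, 0.001]]
ft_force: [-0.1, -0.5, -1.5]
grip_width: 0.0209
```

>>> jog_arm([
  {"hand": 0,"dx": -0.1,"dy": 0.15,"dz": 0,"ax": 0,"ay": 0,"az": 0},
  {"hand": 0,"dx": 0,"dy": 0.15,"dz": 0,"ax": 0,"ay": 0,"az": 0},
  {"hand": 0,"dx": 0,"dy": 0.1,"dz": 0,"ax": 0,"ay": 0,"az": 0},
  {"hand": 0,"dx": 0,"dy": 0,"dz": 0,"ax": 0,"ay": 0,"az": 0},
  {"hand": 0,"dx": 0,"dy": 0,"dz": 0,"ax": 0,"ay": 0,"az": 0},
])

```text
time_s: 14.7
position: [0.4512, 0.0419, 0.0615]
tool_rot: [[0.732, 0.0, 0.682], [-0.682, 0.0, 0.732], [0.0, -1.0, 0.0]]
ft_force: [-2.9, 1.5, 6.1]
grip_width: 0.0211
```

>>> jog_arm([
  {"hand": 0.7,"dx": 0,"dy": 0,"dz": 0,"ax": 0,"ay": 0,"az": 0},
  {"hand": 0.7,"dx": 0,"dy": 0,"dz": 0,"ax": 0,"ay": 0,"az": 0},
  {"hand": 0.7,"dx": 0,"dy": 0,"dz": 0,"ax": 0,"ay": 0,"az": 0},
  {"hand": 0.7,"dx": 0,"dy": 0,"dz": 0,"ax": 0,"ay": 0,"az": 0},
  {"hand": 0.7,"dx": 0,"dy": -1,"dz": 0,"ax": 0,"ay": 0,"az": 0},
])

```text
time_s: 15.12
position: [0.4505, 0.0418, 0.0699]
tool_rot: [[0.732, -0.003, 0.682], [-0.682, 0.001, 0.732], [-0.002, -1.0, -0.002]]
ft_force: [0.5, 0.4, -0.6]
grip_width: 0.0599
```

>>> jog_arm([
  {"hand": 0.7,"dx": 0,"dy": -3,"dz": 0,"ax": 0,"ay": 0,"az": 0},
  {"hand": 0.7,"dx": 0,"dy": -4,"dz": 0,"ax": 0,"ay": 0,"az": 0},
  {"hand": 0.7,"dx": 0,"dy": -4,"dz": 0,"ax": 0,"ay": 0,"az": 0},
  {"hand": 0.5,"dx": 0,"dy": -4,"dz": 0,"ax": 0,"ay": -7.05,"az": 0},
  {"hand": 0.4,"dx": 0,"dy": -3,"dz": 0,"ax": 0,"ay": -7.05,"az": 0},
])

```text
time_s: 15.53
position: [0.4514, 0.0417, 0.2543]
tool_rot: [[0.878, 0.003, 0.478], [-0.478, -0.001, 0.878], [0.003, -1.0, 0.001]]
ft_force: [0.4, -0.7, 0.3]
grip_width: 0.0365
```

>>> jog_arm([
  {"hand": 0.4,"dx": 0,"dy": 0,"dz": 0,"ax": 0,"ay": -7.05,"az": 0},
  {"hand": 0.4,"dx": 0,"dy": 0,"dz": 0,"ax": 0,"ay": -7.05,"az": 0},
  {"hand": 0.4,"dx": 0,"dy": 0,"dz": 0,"ax": 0,"ay": -7.05,"az": 0},
  {"hand": 0.4,"dx": 0,"dy": 0,"dz": 0,"ax": 0,"ay": -7.05,"az": 0},
  {"hand": 0.4,"dx": 0,"dy": 0,"dz": 0,"ax": 0,"ay": 0,"az": 0},
])

```text
time_s: 15.95
position: [0.4512, 0.0417, 0.2509]
tool_rot: [[1.0, -0.0, 0.007], [-0.007, 0.0, 1.0], [-0.0, -1.0, 0.0]]
ft_force: [-0.3, 0.3, 0.0]
grip_width: 0.0343
```

```bash
python3 - <<'E'
from h import *
s=status.observe(); print(s['time_s'],s['position'],s['tool_rot'],s['ft_force'],s['grip_width'])
t=imaging.get_image('side')
cv2.imwrite('pics/s12.png',cv2.resize(t[100:300,180:460,::-1],None,fx=2.8,fy=2.8,interpolation=cv2.INTER_CUBIC))
t=imaging.get_image('wrist')
cv2.imwrite('pics/w12.png',t[:,:,::-1])
R=np.array(s['tool_rot'])
for P in [(.472,.0205,.09),(.4262,.0626,.09)]: print(wproj(P,s['position'],R))
E
```

```text
15.95 [0.4511656  0.04172693 0.25093642] [[ 9.99972231e-01 -2.06503557e-04  7.44948362e-03]
 [-7.44948154e-03  1.08598109e-05  9.99972252e-01]
 [-2.06578727e-04 -9.99999979e-01  9.32116493e-06]] [-0.31206259  0.27434787  0.04544248] 0.03431255738417807
[295.83209672 197.99328063]
[334.16846721 156.74637333]
```

View pics/s12.png

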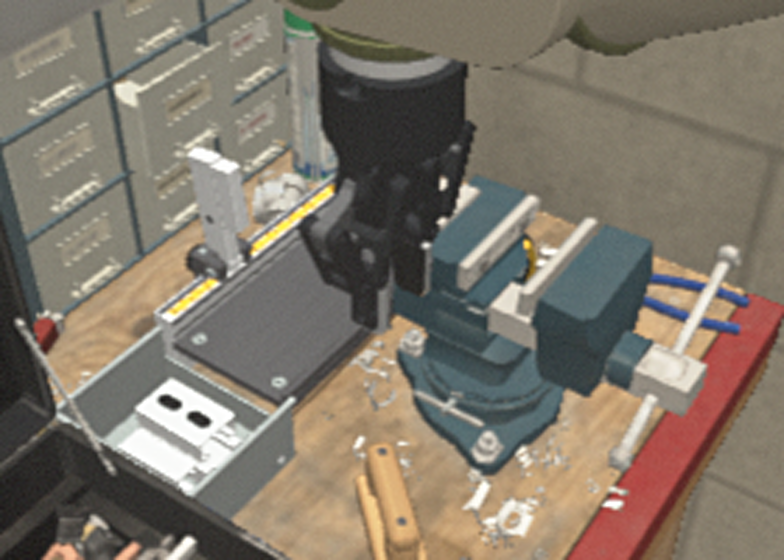

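View pics/w12.png

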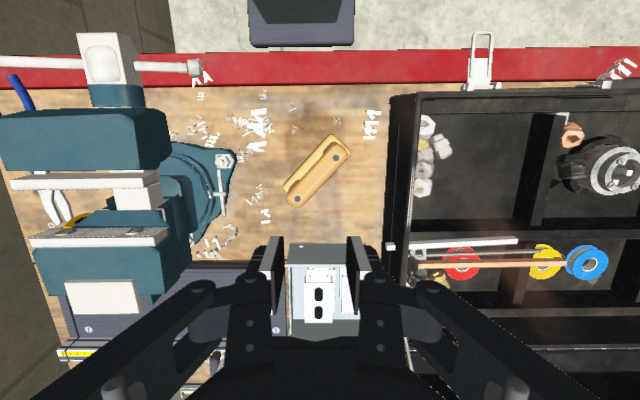

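>>> jog_arm([
  {"hand": 0.4,"dx": 3.57,"dy": 0,"dz": -1.51,"ax": 0,"ay": 0,"az": 0},
  {"hand": 0.4,"dx": 3.57,"dy": 0,"dz": -1.51,"ax": 0,"ay": 0,"az": 0},
  {"hand": 0.4,"dx": 3.57,"dy": 0,"dz": -1.51,"ax": 0,"ay": 0,"az": 0},
  {"hand": 0.4,"dx": 3.57,"dy": 0,"dz": -1.51,"ax": 0,"ay": 0,"az": 0},
  {"hand": 0.4,"dx": 3.57,"dy": 0,"dz": -1.51,"ax": 0,"ay": 0,"az": 0},
])

```text
time_s: 16.47
position: [0.6303, -0.0367, 0.2507]
tool_rot: [[1.0, -0.0, 0.016], [-0.016, 0.0, 1.0], [-0.0, -1.0, 0.0]]
ft_force: [-0.5, -0.2, 0.4]
grip_width: 0.0345
```

>>> jog_arm([
  {"hand": 0.4,"dx": 3.57,"dy": 0,"dz": -1.51,"ax": 0,"ay": 0,"az": 0},
  {"hand": 0.4,"dx": 3.57,"dy": 0,"dz": -1.51,"ax": 0,"ay": 0,"az": 0},
  {"hand": 0.4,"dx": 3.57,"dy": 0,"dz": -1.51,"ax": 0,"ay": 0,"az": 0},
  {"hand": 0.4,"dx": 0,"dy": 0,"dz": 0,"ax": 0,"ay": 0,"az": 0},
  {"hand": 0.4,"dx": 0,"dy": 0,"dz": 0,"ax": 0,"ay": 0,"az": 0},
])

```text
time_s: 16.88
position: [0.7366, -0.0834, 0.2476]
tool_rot: [[1.0, -0.003, 0.016], [-0.016, 0.001, 1.0], [-0.003, -1.0, 0.001]]
ft_force: [-0.5, 0.4, -0.5]
grip_width: 0.034
```

```bash
python3 - <<'E'
from h import *
s=status.observe(); print(s['time_s'],s['position'],s['tool_rot'],s['ft_force'],s['grip_width'])
t=imaging.get_image('wrist')
cv2.imwrite('pics/w13.png',t[:,:,::-1])
E
```

```text
16.8833 [ 0.73656597 -0.0834472   0.24762072] [[ 9.99867770e-01 -3.36688106e-03  1.59093484e-02]
 [-1.59063122e-02  9.26639060e-04  9.99873057e-01]
 [-3.38119588e-03 -9.99993903e-01  8.72961869e-04]] [-0.52939932  0.38039498 -0.51622967] 0.03404584729367721
```

View pics/w13.png

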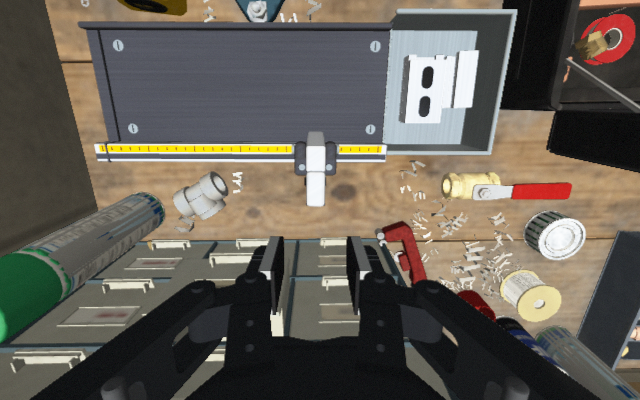

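>>> jog_arm([
  {"hand": 0.4,"dx": 0,"dy": 3,"dz": 0,"ax": 0,"ay": 0,"az": 0},
  {"hand": 0.4,"dx": 0,"dy": 3,"dz": 0,"ax": 0,"ay": 0,"az": 0},
  {"hand": 0.4,"dx": 0,"dy": 2,"dz": 0,"ax": 0,"ay": 0,"az": 0},
  {"hand": 0.4,"dx": 0,"dy": 1,"dz": 0,"ax": 0,"ay": 0,"az": 0},
  {"hand": 0.4,"dx": 0,"dy": 0,"dz": 0,"ax": 0,"ay": 0,"az": 0},
])

```text
time_s: 17.35
position: [0.7339, -0.0815, 0.16]
tool_rot: [[1.0, -0.003, 0.012], [-0.012, 0.001, 1.0], [-0.003, -1.0, 0.001]]
ft_force: [-0.4, -0.3, 0.1]
grip_width: 0.0342
```

>>> jog_arm([
  {"hand": 0,"dx": 0,"dy": 0,"dz": 0,"ax": 0,"ay": 0,"az": 0},
  {"hand": 0,"dx": 0,"dy": 0,"dz": 0,"ax": 0,"ay": 0,"az": 0},
  {"hand": 0,"dx": 0,"dy": 0,"dz": 0,"ax": 0,"ay": 0,"az": 0},
  {"hand": 0,"dx": 0,"dy": 0,"dz": 0,"ax": 0,"ay": 0,"az": 0},
  {"hand": 0,"dx": 0,"dy": 0,"dz": 0,"ax": 0,"ay": 0,"az": 0},
], newtons=25)

```text
time_s: 17.77
position: [0.7362, -0.083, 0.1636]
tool_rot: [[1.0, 0.005, 0.012], [-0.012, -0.002, 1.0], [0.005, -1.0, -0.002]]
ft_force: [0.2, -3.5, 6.1]
grip_width: 0.0136
```

>>> jog_arm([
  {"hand": 0,"dx": -1.66,"dy": -0.52,"dz": 0,"ax": 0,"ay": 0,"az": 0},
  {"hand": 0,"dx": -1.73,"dy": -0.21,"dz": 0,"ax": 0,"ay": 0,"az": 0},
  {"hand": 0,"dx": -1.74,"dy": 0.09,"dz": 0,"ax": 0,"ay": 0,"az": 0},
  {"hand": 0,"dx": -1.65,"dy": 0.43,"dz": 0,"ax": 0,"ay": 0,"az": 0},
  {"hand": 0,"dx": -1.54,"dy": 0.75,"dz": 0,"ax": 0,"ay": 0,"az": 0},
])

```text
time_s: 18.18
position: [0.6526, -0.0814, 0.1566]
tool_rot: [[1.0, 0.005, 0.012], [-0.012, -0.001, 1.0], [0.005, -1.0, -0.0]]
ft_force: [6.8, 0.1, -4.5]
grip_width: 0.0133
```

>>> jog_arm([
  {"hand": 0,"dx": -1.38,"dy": 1.0,"dz": 0,"ax": 0,"ay": 0,"az": 0},
  {"hand": 0,"dx": -1.15,"dy": 1.25,"dz": 0,"ax": 0,"ay": 0,"az": 0},
  {"hand": 0,"dx": -0.95,"dy": 1.45,"dz": 0,"ax": 0,"ay": 0,"az": 0},
  {"hand": 0,"dx": -0.65,"dy": 1.57,"dz": 0,"ax": 0,"ay": 0,"az": 0},
  {"hand": 0,"dx": 0,"dy": 0,"dz": 0,"ax": 0,"ay": 0,"az": 0},
])

```text
time_s: 18.6
position: [0.6094, -0.0806, 0.1016]
tool_rot: [[1.0, -0.003, 0.012], [-0.012, 0.001, 1.0], [-0.003, -1.0, 0.001]]
ft_force: [-4.1, 0.2, 0.7]
grip_width: 0.0131
```

```bash
python3 - <<'E'
from h import *
s=status.observe(); print(s['time_s'],s['position'],s['ft_force'],s['grip_width'])
t=imaging.get_image('side')
cv2.imwrite('pics/s14.png',cv2.resize(t[100:300,180:460,::-1],None,fx=2.8,fy=2.8,interpolation=cv2.INTER_CUBIC))
E
```

```text
18.6 [ 0.60941051 -0.08062594  0.10155265] [-4.14285269  0.21801805  0.66123566] 0.013109007353394358
```

View pics/s14.png

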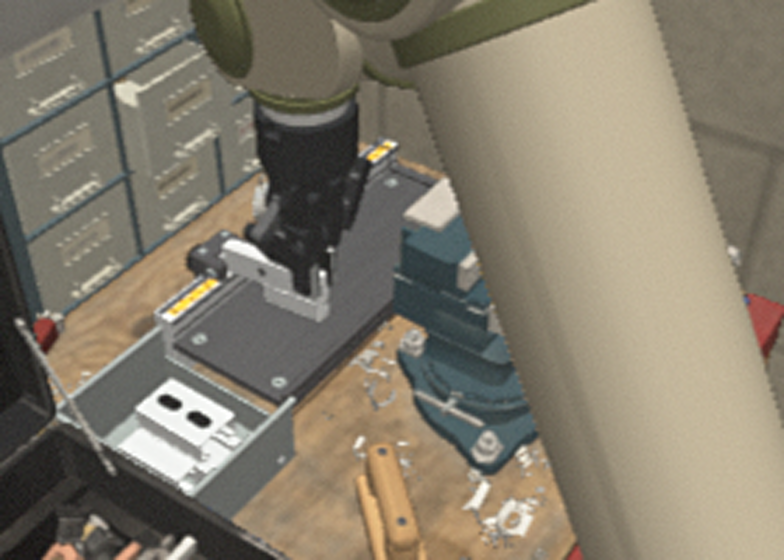

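>>> jog_arm([
  {"hand": 0,"dx": 0,"dy": 0.7,"dz": 0,"ax": 0,"ay": 0,"az": 0},
  {"hand": 0,"dx": 0,"dy": 0.5,"dz": 0,"ax": 0,"ay": 0,"az": 0},
  {"hand": 0,"dx": 0,"dy": 0.4,"dz": 0,"ax": 0,"ay": 0,"az": 0},
  {"hand": 0,"dx": 0,"dy": 0,"dz": 0,"ax": 0,"ay": 0,"az": 0},
  {"hand": 0,"dx": 0,"dy": 0,"dz": 0,"ax": 0,"ay": 0,"az": 0},
])

```text
time_s: 19.07
position: [0.6096, -0.0807, 0.0887]
tool_rot: [[1.0, -0.004, 0.012], [-0.012, 0.0, 1.0], [-0.004, -1.0, 0.0]]
ft_force: [-14.8, 0.2, 10.3]
grip_width: 0.013
```

>>> jog_arm([
  {"hand": 0.35,"dx": 0,"dy": 0,"dz": 0,"ax": 0,"ay": 0,"az": 0},
  {"hand": 0.35,"dx": 0,"dy": 0,"dz": 0,"ax": 0,"ay": 0,"az": 0},
  {"hand": 0.35,"dx": 0,"dy": 0,"dz": 0,"ax": 0,"ay": 0,"az": 0},
  {"hand": 0.35,"dx": 0,"dy": -1,"dz": 0,"ax": 0,"ay": 0,"az": 0},
  {"hand": 0.35,"dx": 0,"dy": -3,"dz": 0,"ax": 0,"ay": 0,"az": 0},
])

```text
time_s: 19.48
position: [0.6095, -0.0805, 0.1243]
tool_rot: [[1.0, -0.007, 0.012], [-0.012, 0.002, 1.0], [-0.007, -1.0, 0.002]]
ft_force: [-0.4, 0.0, -1.0]
grip_width: 0.0298
```

>>> jog_arm([
  {"hand": 0.35,"dx": 0,"dy": -4,"dz": 0,"ax": 0,"ay": 0,"az": 0},
  {"hand": 0.35,"dx": 0,"dy": -4,"dz": 0,"ax": 0,"ay": 0,"az": 0},
  {"hand": 0.35,"dx": 0,"dy": -4,"dz": 2,"ax": 0,"ay": 0,"az": 0},
  {"hand": 0.35,"dx": -2,"dy": 0,"dz": 3.5,"ax": 0,"ay": 0,"az": 0},
  {"hand": 0.35,"dx": -2,"dy": 0,"dz": 3.5,"ax": 0,"ay": 0,"az": 0},
])

```text
time_s: 19.9
position: [0.5727, 0.0084, 0.2472]
tool_rot: [[1.0, 0.006, 0.014], [-0.014, -0.001, 1.0], [0.006, -1.0, -0.001]]
ft_force: [-0.1, 0.5, -0.0]
grip_width: 0.0294
```

>>> jog_arm([
  {"hand": 0.35,"dx": -2,"dy": 0,"dz": 3.5,"ax": 0,"ay": 0,"az": 0},
  {"hand": 0.35,"dx": -2,"dy": 0,"dz": 3.5,"ax": 0,"ay": 0,"az": 0},
  {"hand": 0.35,"dx": -2,"dy": 0,"dz": 3.5,"ax": 0,"ay": 0,"az": 0},
  {"hand": 0.35,"dx": -2,"dy": 0,"dz": 3.5,"ax": 0,"ay": 0,"az": 0},
  {"hand": 0.35,"dx": -2,"dy": 0,"dz": 3.5,"ax": 0,"ay": 0,"az": 0},
])

```text
time_s: 20.32
position: [0.473, 0.1859, 0.2453]
tool_rot: [[1.0, 0.001, 0.012], [-0.012, 0.0, 1.0], [0.001, -1.0, 0.0]]
ft_force: [1.3, 1.0, -0.7]
grip_width: 0.0297
```

>>> jog_arm([
  {"hand": 0.35,"dx": -2,"dy": 0,"dz": 3.5,"ax": 0,"ay": 0,"az": 0},
  {"hand": 0.35,"dx": -2,"dy": 0,"dz": 3.5,"ax": 0,"ay": 0,"az": 0},
  {"hand": 0.35,"dx": 0,"dy": 0,"dz": 0,"ax": 0,"ay": 0,"az": 0},
  {"hand": 0.35,"dx": 0,"dy": 0,"dz": 0,"ax": 0,"ay": 0,"az": 0},
  {"hand": 0.35,"dx": 0,"dy": 0,"dz": 0,"ax": 0,"ay": 0,"az": 0},
])

```text
time_s: 20.73
position: [0.4352, 0.2547, 0.2448]
tool_rot: [[1.0, 0.001, 0.011], [-0.011, 0.0, 1.0], [0.001, -1.0, 0.0]]
ft_force: [1.3, -0.9, -0.8]
grip_width: 0.0299
```

```bash
python3 - <<'E'
from h import *
s=status.observe(); print(s['time_s'],s['position'],s['ft_force'],s['qvel'])
t=imaging.get_image('side')
cv2.imwrite('pics/s15.png',cv2.resize(t[140:320,180:460,::-1],None,fx=2.8,fy=2.8,interpolation=cv2.INTER_CUBIC))
t=imaging.get_image('top')
cv2.imwrite('pics/t15.png',t[:,:,::-1])
a=t[115:215,170:420,::-1]; cv2.imwrite('pics/t15a.png',cv2.resize(a,None,fx=3.2,fy=3.2,interpolation=cv2.INTER_CUBIC))
E
```

```text
20.7333 [0.43520008 0.25467494 0.24483036] [ 1.30395636 -0.8805799  -0.81857296] [-1.83886311  0.34389208  0.14480425 -0.00965321 -0.29196204  0.00824169]
```

View pics/s15.png

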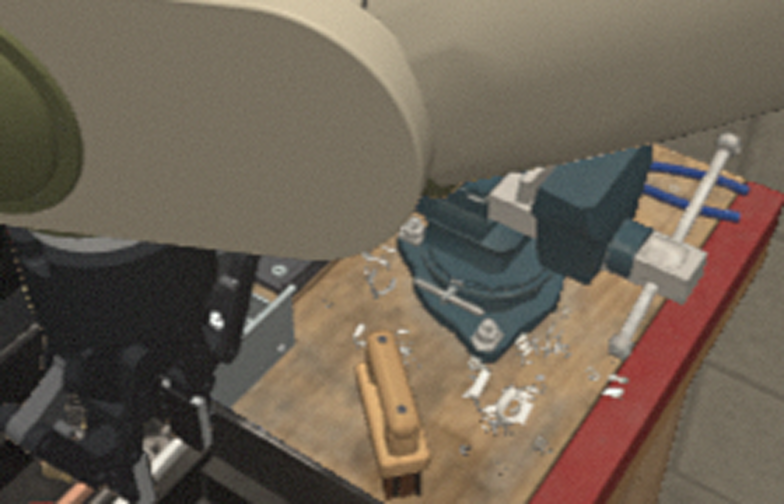

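View pics/t15.png

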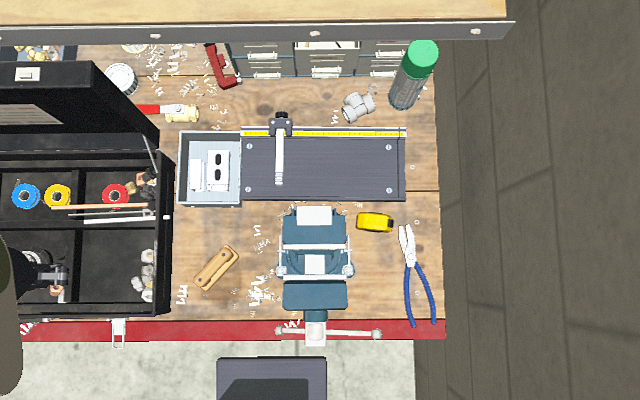

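View pics/t15a.png

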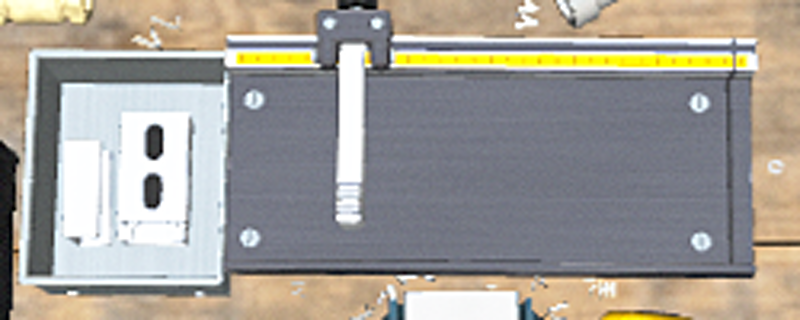

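>>> jog_arm([
  {"hand": 0.35,"dx": -3,"dy": 0,"dz": 2.8,"ax": 0,"ay": 0,"az": 0},
  {"hand": 0.35,"dx": -3,"dy": 0,"dz": 2.8,"ax": 0,"ay": 0,"az": 0},
  {"hand": 0.35,"dx": -3,"dy": 0,"dz": 2.8,"ax": 0,"ay": 0,"az": 0},
  {"hand": 0.35,"dx": -3,"dy": 0,"dz": 2.8,"ax": 0,"ay": 0,"az": 0},
  {"hand": 0.35,"dx": -3,"dy": 0,"dz": 2.8,"ax": 0,"ay": 0,"az": 0},
])

```text
time_s: 21.25
position: [0.2862, 0.3968, 0.2444]
tool_rot: [[1.0, 0.0, 0.015], [-0.015, 0.0, 1.0], [0.0, -1.0, 0.0]]
ft_force: [0.3, 0.4, -0.0]
grip_width: 0.0299
```

>>> jog_arm([
  {"hand": 0.35,"dx": -2,"dy": 0,"dz": 3,"ax": 0,"ay": 0,"az": 0},
  {"hand": 0.35,"dx": -2,"dy": 0,"dz": 3,"ax": 0,"ay": 0,"az": 0},
  {"hand": 0.35,"dx": -2,"dy": 0,"dz": 3,"ax": 0,"ay": 0,"az": 0},
  {"hand": 0.35,"dx": 0,"dy": 0,"dz": 0,"ax": 0,"ay": 0,"az": 0},
  {"hand": 0.35,"dx": 0,"dy": 0,"dz": 0,"ax": 0,"ay": 0,"az": 0},
])

```text
time_s: 21.67
position: [0.2277, 0.4877, 0.2439]
tool_rot: [[1.0, -0.0, 0.011], [-0.011, -0.0, 1.0], [-0.0, -1.0, -0.001]]
ft_force: [-0.3, -0.6, 1.2]
grip_width: 0.0297
```

```bash
python3 - <<'E'
from h import *
s=status.observe(); print(s['time_s'],s['position'],s['ft_force'])
t=imaging.get_image('side')[:,:,::-1]
cv2.imwrite('pics/s16.png',cv2.resize(t[140:320,180:460],None,fx=2.8,fy=2.8,interpolation=cv2.INTER_CUBIC))
a=cv2.imread('pics/side0.png'); 
d=cv2.absdiff(a,np.ascontiguousarray(t))[140:320,180:460].max(2)
cv2.imwrite('pics/d16.png',cv2.resize((d>40).astype(np.uint8)*255,None,fx=2.8,fy=2.8))
a=cv2.imread('pics/top0.png');b=cv2.imread('pics/t15.png')
d=cv2.absdiff(a,b)[110:340,170:450].max(2)
cv2.imwrite('pics/d17.png',cv2.resize((d>40).astype(np.uint8)*255,None,fx=2.5,fy=2.5))
E
```

```text
21.6667 [0.22772708 0.48772708 0.24386285] [-0.31715511 -0.59797364  1.17884997]
```

View pics/s16.png

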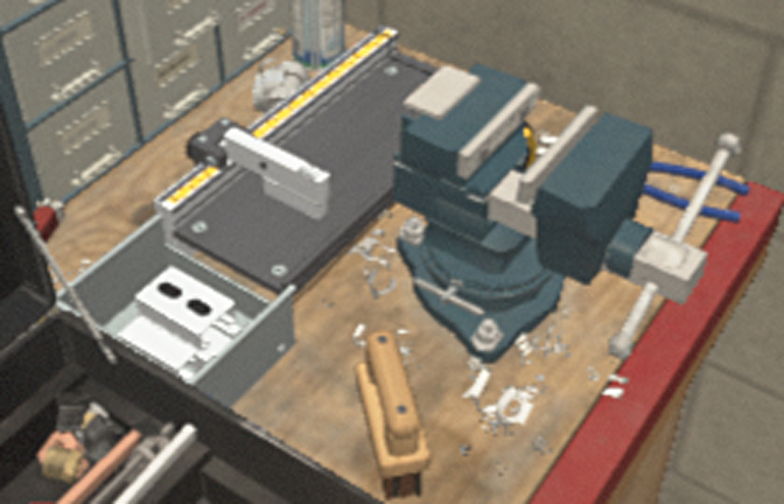

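View pics/d16.png

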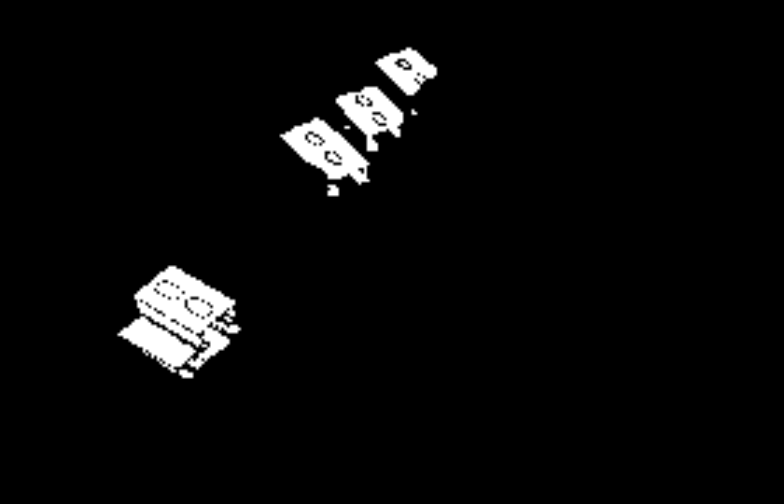

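View pics/d17.png

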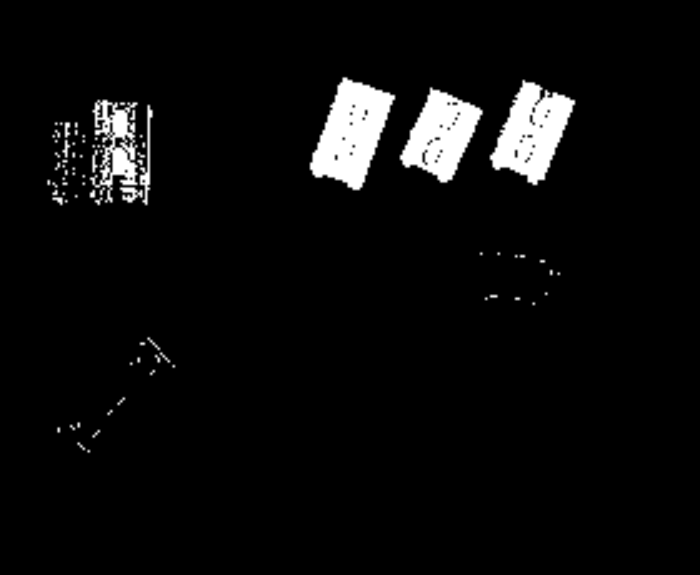

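```bash
python3 -c "
from rig import job
print(job.close_job())"
```

```text
the job is handed in; nothing more can be done
None
```

I swung the stop up, swept all three offcuts into the tray in one pass with the brush, put the brush back, and swung the stop fully down again. I handed in at 21.8 s of robot time.

**Last checks:** I compared the final side and top pictures with the ones from the start.
- **Bed and offcuts:** the bed is empty. Two offcuts show clearly in the tray. The third lies mostly under the top one, so I only saw part of it.
- **Stop:** it shows no change from its starting position in either view.
- **Brush:** it stands on its bristles where it lay, off by less than a pixel in the top view (under about 2 mm).
- **Pliers:** unchanged in the top view.
- **Tape measure:** its outline shows faint single-pixel differences in the top view, though I saw no contact with it. This is the only check that did not match exactly.

The highest wrist force I read was about 18 N, while seating the stop. The fingers never touched the offcuts.

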